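# Pack the long driver into its case

### The arm

A 6-joint arm with a two-finger parallel gripper is mounted at the origin on a cart in front of the work surface, level with it; the furniture and walls round the work are solid. World frame = base frame: x ahead of the robot, y to its left, z up, the work surface at z = 0. Lengths are in m, angles in rad, forces in N, time in s.
With the tool pointing down it reaches from about 0.3 to 0.75 m from the base axis. Payload 8.5 kg.
Tool frame: the origin (TCP) lies midway between the tips of the shut fingers; the grasp point (between the pads) lies 19 mm behind it; z points along the fingers, y is the line along which they close (so a half turn about z gives the same grasp; the last joint's range is limited). The gripper opens to 88 mm and grips with 3 to 60 N. Pads are 18 mm wide; open, the fingers measure 123 mm over their backs; the gripper's body (75 mm by 187 mm) begins 45 mm behind the grasp point.
Start: joints at [0.911, 0.381, 1.297, -0, 1.464, -0.215], TCP at [0.237, 0.496, 0.239] pointing down, gripper open.
Joint ranges: [-3.11, 3.11], [-0.89, 2.33], [0.22, 2.48], [-1.42, 4.56], [0.17, 2.85], [-2.88, 2.88]. Speed limits (rad/s): [2.39, 2.39, 3.14, 3.14, 3.14, 3.14].

### API

Orientations are given as a rotation vector (axis times angle).
In Python, from cell import r gives the robot as it stands.
- The arm moves only by the tool move_arm, never from a script. Its argument "deltas" is a list of rows, each an object with "slide": the shift along the tool's x, y, z in m, a list of three; "rotation": the turn, a rotation vector about the tool's x, y, z in degrees, a list of three. In form: [{"slide": [dx, dy, dz], "rotation": [rx, ry, rz]}, ...]. A call has exactly 10 rows; each row is the pose to reach, as a shift and turn from the pose commanded when the call began, along the tool's axes at that moment; what a row does not reach only later rows make up. A row lasts 1/10 s, in which the tool goes at most 50 mm and 8.59 degrees, less where a joint would pass 70% of its speed; a pose out of reach is approached as far as the arm can. A call with a gripper value outside its range is refused whole. "gripper" is the opening, from -1 (shut) to 1 (fully open), set as the call begins (left out, the last holds). The fingers move at their own pace and stop on an object; the grip force is fixed at half the most. Time passes only in rows, so rows that repeat a pose let the fingers close, or fill a call up. It gives the time, the measured TCP pose, the force, the opening and the grip force at its end, in the units of the state.
- r.state(): the state, without advancing time (a new reading comes with each control period).
- r.get_image(name): name is "side" or "top"; returns a dict with "color" (400x640x3 uint8, red, green, blue), "fovy" (degrees; the focal length in pixels is half the picture's height over the tangent of half this angle, whatever the lens; pixels are square), "cx", "cy" (the principal point, pixels), "D" ([k1, k2, p1, p2, k3] as OpenCV has them; the pictures are not rectified), "T" (4x4, takes a point from camera to world coordinates). Camera axes: x right, y down, z forward; pixel columns grow to the right and rows downward; lengths in m; the calibration is good to about 2 mm. A picture is of the moment at which its call begins. There is no depth.
- r.job_done(): hands the job in; it is judged then, once.
The state is a dict: "time": time; "qpos": joint angles; "joint_velocities": joint speeds; "effort": joint torques, N m; "eef_pos": TCP position; "ee_rot": TCP orientation; "force": force on the tool from outside, world axes, zero at the start; "torque": the same for the moment, N m; "width": opening from 0.0 (shut) to 1.0 (fully open); "finger_force": force on a finger pad.
Only numpy, scipy, OpenCV 4.12 (cv2) and the standard library are available. Lean on these libraries where they do the work, as an engineer would, in place of code of your own. Each camera call takes 0.05 s, during which the arm holds its last target. There are 200 camera calls.

### The job

Draw the longest of the four screwdrivers out of the leaning tool rack and lay it flat in the groove of the cradle in the open case, centred lengthwise and either way round. Then put the loose lid on the case so that it is shut flush all round. Leave the short drivers in the rack and the other things on the bench where they are.

Things in the scene. Friction and masses are not known exactly. Their poses are not given: they have to be found in the camera images.
- tool_block: Two-tier beech tool rack, 212 mm wide, 52 deep, leaning back 20 degrees (top towards the body's +x, away from the robot), on a steel base plate 120 x 236 mm; fixed. Origin at the bench under the line of upper holes, y along the row, z up. Drivers lean 20 to 28 degrees in four 22 mm square holes, at x = 0, z = 92 mm, y = -78, -26, 26, 78 mm; tips hang 77 mm below the holes.
- long_driver: Longest of the 4 drivers, 146 mm, cap up, 69 mm standing out of its hole (which one varies), cap 20 mm above the others. Round handle 17 mm thick, cap 20 x 19 (top 24 mm), last 37 mm a thin shank. Origin at half length on its side: its axis is 9 mm along +z. y runs along it, cap y = -73, tip +73 mm; in the rack x is level along the row and z faces the robot's side.
- driver_case: Open grey case fixed to the bench, 200 (x) x 110 (y) x 46 mm high outside, walls and floor 5 mm. In its middle a rubber cradle 50 mm long (x), 42 wide, with a groove 26 mm wide along x: groove floor 14 mm above the bench, cheeks up to 24 mm. The driver lies in it with both ends sticking out over the case floor. Origin at the bench under the centre.
- case_lid: Loose grey lid, 200 (x) x 110 (y) mm, lying right way up on the bench. Plate z = 5 to 11 mm; below it a lip (z = 0 to 5, 185 x 95 mm) that enters the case's 190 x 100 mm opening. Black bar handle along x on two posts: 80 mm long, 12 wide, z = 28 to 40 mm. Origin at the lip's underside, centre; 41 mm above the bench when seated. Either way round fits.
- swab_tin: Round tin with swabs, 45 mm across, 77 mm high, fixed; a bystander. Origin under its centre.
- screw_jar: Clear jar with black cap, 39 mm across, 36 mm high, loose; a bystander. Origin under its centre.
- tape_roll: Flat roll of amber tape, 53 mm across, 12 mm high, loose; a bystander. Origin under its centre.
- solder_reel: Reel of solder, 50 x 62 x 31 mm, loose; a bystander. Origin under its centre.
- short_driver_a: One of three short screwdrivers, 126 mm long, 20 mm thick, standing cap up in the rack; it stays there. Body origin at half length, own axis 9 mm along +z, y from cap (-63 mm) to tip (+63 mm).
- short_driver_b: One of three short screwdrivers, 126 mm long, 20 mm thick, standing cap up in the rack; it stays there. Body origin at half length, own axis 9 mm along +z, y from cap (-63 mm) to tip (+63 mm).
- short_driver_c: One of three short screwdrivers, 126 mm long, 20 mm thick, standing cap up in the rack; it stays there. Body origin at half length, own axis 9 mm along +z, y from cap (-63 mm) to tip (+63 mm).
There are look-alikes about, which are no part of the job. What is shaped like the case_lid but yellow is not meant.

How it is judged:
By the outcome, as a careful person would: the job done as asked, in the order asked, and still so for the second after the job is handed in, with the robot touching nothing.
It also fails if it takes over 54 s, if anything falls off the work surface, if the arm or the gripper's body presses on something with over 40 N, if the wrist force passes 120 N, or if a joint passes its speed limit or range.

## Working session

There is one attempt and no reset: what is moved stays moved. The work goes in short steps, Python scripts to look and compute and a tool call to move; the robot and the scene stay as the last step left them, time stands still between calls to the robot, and variables do not carry over. Pictures are saved under pics/ and viewed, at most 10 in all, crops included, and the job is handed in when it is done.

Besides the shell and the picture viewer there is one more tool, called as name([rows], argument=value, ...), one row to a line, values as JSON. move_arm: Moves the arm, as the interface text tells. Its arguments: {"type":"object","properties":{"deltas":{"type":"array"},"gripper":{"type":"number"}},"required":["deltas"]}

```bash
ls; mkdir -p pics; python3 - <<'E'
from cell import r
import cv2, numpy as np
np.set_printoptions(precision=4,suppress=True)
for n in("side","top"):
    d=r.get_image(n); cv2.imwrite(f"pics/{n}0.png",d["color"][:,:,::-1])
    print(n,d["fovy"],d["cx"],d["cy"],d["D"]);print(d["T"])
s=r.state()
for k in s: print(k,s[k])
E
```

```text
pics
side 52.03036149634232 311.33230919485413 203.36642257470055 [-0.0231  0.      0.      0.      0.    ]
[[ 0.8993 -0.2792  0.3365  0.1381]
 [-0.4372 -0.5761  0.6906 -1.0299]
 [ 0.001  -0.7682 -0.6402  0.8186]
 [ 0.      0.      0.      1.    ]]
top 52.959836013695366 318.41358033788896 195.85702744694004 [0.0174 0.     0.     0.     0.    ]
[[ 0.006  -0.9858  0.168   0.3363]
 [-0.9999 -0.0085 -0.0146 -0.2096]
 [ 0.0158 -0.1679 -0.9857  1.1844]
 [ 0.      0.      0.      1.    ]]
time 0.1
qpos [ 0.9107  0.3811  1.2982 -0.      1.4636 -0.2153]
joint_velocities [ 0.0009 -0.0009 -0.0021  0.0006  0.0001  0.    ]
effort [  0.005  -43.8645 -22.4911   0.0715   0.0342  -0.0001]
eef_pos [0.2365 0.4963 0.2382]
ee_rot [-0.6929 -3.0637  0.0019]
force [-0.2997  0.0485 -0.2406]
torque [ 0.0254 -0.0033 -0.0173]
finger_force 0.0
width 1.0009537341581551
```

View pics/side0.png

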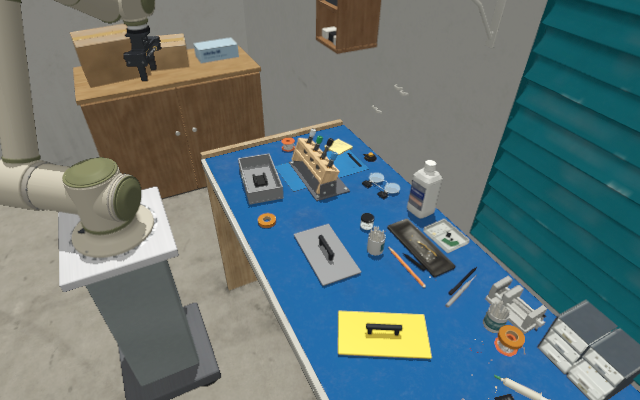

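View pics/top0.png

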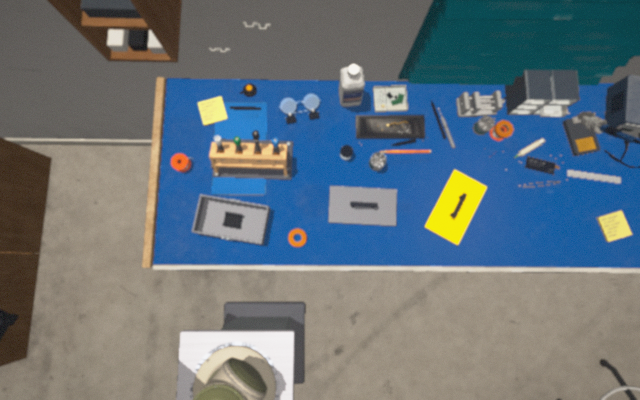

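The side picture shows the rack at about (315,165), the case at (260,178), the grey lid at (327,253) and a yellow decoy at (383,333). In the top picture the rack is at (250,160), the case at (232,219), the grey lid at (363,206) and the yellow one at (457,207). There are four driver candidates, with caps in the top view at (222,142), (238,141), (256,135) and (275,141). The third stands furthest out, so it fits "longest"; I'll confirm that in one enlarged crop.

```bash
cat > h.py <<'E'
import cv2, numpy as np
from scipy.spatial.transform import Rotation as R
from cell import r
np.set_printoptions(precision=4,suppress=True)
class Cam:
    def __init__(s,n):
        d=r.get_image(n); s.im=d["color"]; h=s.im.shape[0]
        f=h/2/np.tan(np.radians(d["fovy"])/2)
        s.K=np.array([[f,0,d["cx"]],[0,f,d["cy"]],[0,0,1.]]); s.D=np.array(d["D"]); s.T=np.array(d["T"])
    def ray(s,p):
        u=cv2.undistortPoints(np.array(p,float).reshape(-1,1,2),s.K,s.D).reshape(-1,2)
        return s.T[:3,3],np.c_[u,np.ones(len(u))]@s.T[:3,:3].T
    def plane(s,p,z):
        o,d=s.ray(p); return o+d*((z-o[2])/d[:,2])[:,None]
    def proj(s,X):
        Ti=np.linalg.inv(s.T); return cv2.projectPoints(np.array(X,float).reshape(-1,3),cv2.Rodrigues(Ti[:3,:3])[0],Ti[:3,3],s.K,s.D)[0].reshape(-1,2)
def tri(ca,pa,cb,pb):
    oa,da=ca.ray(pa); ob,db=cb.ray(pb); out=[]
    for a,b in zip(da,db):
        t=np.linalg.lstsq(np.c_[a,-b],ob-oa,rcond=None)[0]; A=oa+a*t[0];B=ob+b*t[1]
        out.append([*((A+B)/2),np.linalg.norm(A-B)])
    return np.array(out)
E
python3 - <<'E'
from h import *
t=Cam("top");s=Cam("side")
a=cv2.resize(t.im[120:200,200:300],(800,640)[::1] if 0 else (640,512)[::1],interpolation=cv2.INTER_CUBIC)
a=cv2.resize(t.im[122:190,198:303],None,fx=5,fy=5,interpolation=cv2.INTER_CUBIC)[:, :400] if 0 else cv2.resize(t.im[125:187,205:295],(400,276),interpolation=cv2.INTER_CUBIC)
b=cv2.resize(s.im[122:202,280:360],(400,400),interpolation=cv2.INTER_CUBIC)
c=np.zeros((400,800,3),np.uint8);c[:276,:400]=a;c[:,400:]=b
cv2.imwrite("pics/rack.png",c[:,:,::-1])
# masks: gray lid, case
def hsvmask(im,lo,hi): return cv2.inRange(cv2.cvtColor(im,cv2.COLOR_RGB2HSV),lo,hi)
for n,c_ in(("top",t),("side",s)):
    hs=cv2.cvtColor(c_.im,cv2.COLOR_RGB2HSV)
    for p in ((345,200),(363,206),(200,215),(232,219)) if n=="top" else ((320,265),(260,190),):
        print(n,p,c_.im[p[1],p[0]],hs[p[1],p[0]])
E
```

```text
top (345, 200) [165 164 165] [150   2 165]
top (363, 206) [81 82 87] [115  18  87]
top (200, 215) [81 76 80] [156  16  81]
top (232, 219) [54 54 60] [120  26  60]
side (320, 265) [171 173 171] [ 60   3 173]
side (260, 190) [181 182 180] [ 45   3 182]
```

View pics/rack.png

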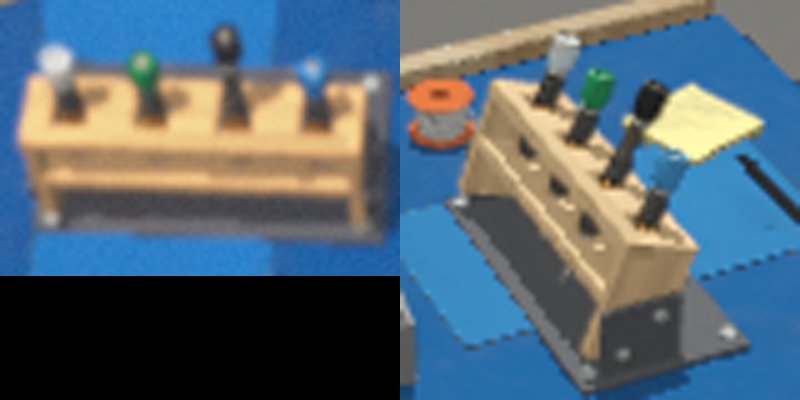

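The crop confirms it. The black-capped driver (third in the row, top pixel (256,134), side pixel (330,142)) stands well above the white, green and blue ones, so it is the long driver. Next I'll measure the lid, case, rack and driver.

```bash
cat > meas.py <<'E'
from h import *
def comp(im,mask,seed):
    n,l,st,ce=cv2.connectedComponentsWithStats(mask)
    ys,xs=np.nonzero(l); i=np.argmin((xs-seed[0])**2+(ys-seed[1])**2)
    return (l==l[ys[i],xs[i]]).astype(np.uint8)
def notblue(im):
    h=cv2.cvtColor(im,cv2.COLOR_RGB2HSV)
    return cv2.morphologyEx(cv2.bitwise_not(cv2.inRange(h,(95,80,30),(130,255,255))),cv2.MORPH_OPEN,np.ones((3,3)))
def grey(im):
    h=cv2.cvtColor(im,cv2.COLOR_RGB2HSV); return cv2.inRange(h,(0,0,50),(180,70,255))
def rect(cam,seed,z,win=None):
    m=comp(cam.im,grey(cam.im),seed); c=max(cv2.findContours(m,0,cv2.CHAIN_APPROX_NONE)[0],key=cv2.contourArea)
    p=cam.plane(c.reshape(-1,2),z)[:,:2]
    (x,y),(w,h),a=cv2.minAreaRect((p*1000).astype(np.float32))
    return x,y,w,h,a,len(c)
E
python3 - <<'E'
from meas import *
t=Cam("top");s=Cam("side")
print("lid",rect(t,(345,200),.011),rect(s,(320,265),.011))
print("case",rect(t,(200,205),.046),rect(s,(245,170),.046))
# driver: dark cap / hole / rim points
P=tri(t,[(256.3,134.4),(257.7,153.1)],s,[(330,142),(323,158.4)]);print("cap,hole",P)
d=P[0,:3]-P[1,:3];print(np.linalg.norm(d),d/np.linalg.norm(d))
# lid handle & cradle
for n,c,box in(("top",t,(340,190,385,222)),("side",s,(310,225,345,270))):
    x0,y0,x1,y1=box; g=cv2.cvtColor(c.im,cv2.COLOR_RGB2GRAY)[y0:y1,x0:x1]
    m=cv2.morphologyEx((g<70).astype(np.uint8),cv2.MORPH_OPEN,np.ones((2,2)))
    q=np.argwhere(m)[:,::-1]+[x0,y0]; 
    X=c.plane(q,.036)[:,:2]*1000; print(n,"handle",len(q),cv2.minAreaRect(X.astype(np.float32)))
# rack base plate dark & wood top
w=cv2.inRange(cv2.cvtColor(t.im,cv2.COLOR_RGB2HSV),(8,60,120),(25,200,255))
m=comp(t.im,w,(250,147));q=cv2.minAreaRect(np.argwhere(m)[:,::-1].astype(np.float32));print("wood",q,cv2.boundingRect(m))
E
```

```text
lid (508.96014404296875, -357.39202880859375, 200.34765625, 110.65496826171875, 87.42562103271484, 203) (507.0662841796875, -359.27630615234375, 201.91143798828125, 110.00639343261719, 87.44954681396484, 170)
case (461.7740478515625, 21.859230041503906, 204.7119903564453, 115.43572235107422, 80.66148376464844, 210) (454.17181396484375, -2.9764862060546875, 252.65347290039062, 115.16809844970703, 80.48126220703125, 152)
cap,hole [[ 0.6788 -0.0564  0.1434  0.0026]
 [ 0.6486 -0.0559  0.0885  0.0101]]
0.0626909408248568 [ 0.4825 -0.0084  0.8759]
top handle 45 ((504.4490051269531, -360.11883544921875), (66.85760498046875, 6.462131500244141), 87.43757629394531)
side handle 135 ((493.7600402832031, -381.2619323730469), (115.84122467041016, 51.86878204345703), 49.578575134277344)
wood ((248.21038818359375, 157.6613311767578), (77.01420593261719, 31.535425186157227), 2.4895527362823486) (210, 142, 78, 34)
```

```bash
python3 - <<'E'
from h import *
t=Cam("top");s=Cam("side")
f=lambda im,x,y,w,h,k:cv2.resize(im[y:y+h,x:x+w],(w*k,h*k),interpolation=cv2.INTER_CUBIC)
a=f(t.im,188,190,88,58,4);a=cv2.resize(t.im[190:248,188:276],(400,264),interpolation=cv2.INTER_CUBIC)
b=cv2.resize(s.im[148:208,232:292],(400,400),interpolation=cv2.INTER_CUBIC)
c=np.zeros((400,800,3),np.uint8);c[:264,:400]=a;c[:,400:]=b
cv2.imwrite("pics/case.png",c[:,:,::-1])
E
```

```text
(no output)
```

View pics/case.png

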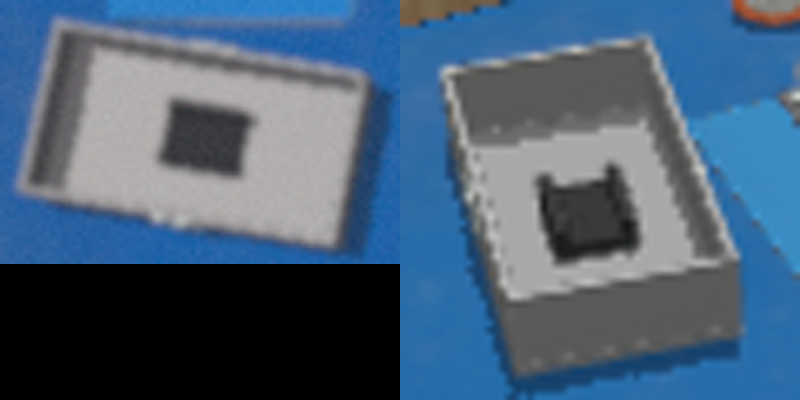

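The crop shows the open case with the rim's outer corners at about (58,20), (368,74), (340,243), (20,188) in the top half and (443,70), (648,38), (740,260), (508,298) in the side half. The dark cradle sits at (205,138) in the top half.

```bash
python3 - <<'E'
from h import *
t=Cam("top");s=Cam("side")
def un(p,k,o): return (np.array(p,float)+.5)/k-.5+o
T=un([(58,20),(368,74),(340,243),(20,188)],400/88,(188,190))
S=un([(43,70),(248,38),(340,260),(108,298)],400/60,(232,148))
for n,c,p in(("top",t,T),("side",s,S)):
    X=c.plane(p,.046)[:,:2]*1000; print(n,X.tolist(),X.mean(0),[np.linalg.norm(X[i]-X[i-1]) for i in range(4)],cv2.minAreaRect(X.astype(np.float32)))
# rack drivers: caps and necks of all four
names="white green black blue".split()
k=400/90
ct=un([(57,65),(144,68),(227,42),(312,72)],k,(205,125)); ht=un([(70,118),(151,120),(234,122),(316,122)],k,(205,125))
cs=un([(164,52),(199,90),(250,100),(268,170)],5,(280,122)); hs=un([(145,103),(181,140),(216,182),(254,222)],5,(280,122))
A=tri(t,ct,s,cs);B=tri(t,ht,s,hs)
for n,a,b in zip(names,A,B): print(n,a*1000,b*1000,np.degrees(np.arctan2(a[0]-b[0],a[2]-b[2])))
# colour-centroid of the caps for white/green/blue and rows
E
```

```text
top [[532.7955096708125, 111.37539972192795], [500.0413301160148, -84.12658189145883], [394.3075377045576, -69.70456197812666], [427.0049486829219, 128.87233349553162]] [463.5373  21.6041] [np.float64(107.22772722393438), np.float64(198.2267920667359), np.float64(106.71283669779226), np.float64(201.2508486954633)] ((463.5577697753906, 20.873184204101562), (201.25082397460938, 107.22770690917969), 80.64965057373047)
side [[425.1392479272037, 128.41846913181664], [530.0889258633948, 110.63107245454096], [499.56058767505, -84.53128630350105], [393.1108834568152, -64.59859073062269]] [461.9749  22.4799] [np.float64(195.65633526310498), np.float64(106.44635446770826), np.float64(197.5356314909911), np.float64(108.29982401163318)] ((462.3498840332031, 21.943588256835938), (197.89463806152344, 108.27669525146484), 80.57844543457031)
white [669.8036  51.304  125.5703   2.3801] [650.001   48.8128  91.5575   5.7628] 30.208403859111137
green [668.9238  -1.8352 125.1138   1.8938] [650.5769  -2.245   90.8244   7.996 ] 28.149620354217433
black [678.9206 -54.636  144.0844   3.819 ] [650.1315 -54.1895  88.9584   7.4871] 27.57550234959869
blue [ 666.2689 -104.3592  124.8208    4.7329] [ 650.2437 -106.0742   90.1059    7.2275] 24.779261941073788
```

```bash
cat > go.py <<'E'
from h import *
def frame(yaw,pitch):  # heading yaw (deg), pitch below horizontal (deg); tool y = left of heading
    z=R.from_euler('ZY',[yaw,pitch],degrees=True).apply([1,0,0]); y=R.from_euler('z',yaw,degrees=True).apply([0,1,0])
    return R.from_matrix(np.c_[np.cross(y,z),y,z])
def delta(p,rot,p0=None,r0=None):
    s=r.state(); p0=np.array(s["eef_pos"]) if p0 is None else np.array(p0); r0=R.from_rotvec(s["ee_rot"]) if r0 is None else r0
    print("at",p0,"q",np.array(s["qpos"]),"t",s["time"])
    v=np.degrees((r0.inv()*rot).as_rotvec())
    print("slide",r0.inv().apply(np.array(p)-p0),"rot",v,np.linalg.norm(v))
E
python3 -c "
from go import *
delta([.5,-.02,.25],frame(-1.7,45))"
```

```text
at [0.2366 0.4964 0.2387] q [ 0.9107  0.3806  1.2975  0.      1.4636 -0.2153] t 0.5
slide [-0.46   -0.3529 -0.0113] rot [ -9.3412 -44.3413 -22.5413] 50.611437050888924
```

move_arm([
  {"slide": [-0.02, -0.015, 0], "rotation": [-0.9, -4.4, -2.2]},
  {"slide": [-0.06, -0.045, -0.002], "rotation": [-1.9, -8.9, -4.5]},
  {"slide": [-0.1, -0.077, -0.003], "rotation": [-2.8, -13.3, -6.8]},
  {"slide": [-0.14, -0.107, -0.004], "rotation": [-3.7, -17.7, -9]},
  {"slide": [-0.18, -0.138, -0.005], "rotation": [-4.7, -22.2, -11.3]},
  {"slide": [-0.22, -0.169, -0.006], "rotation": [-5.6, -26.6, -13.5]},
  {"slide": [-0.26, -0.2, -0.007], "rotation": [-6.5, -31, -15.8]},
  {"slide": [-0.3, -0.23, -0.008], "rotation": [-7.5, -35.5, -18]},
  {"slide": [-0.34, -0.261, -0.009], "rotation": [-8.4, -39.9, -20.3]},
  {"slide": [-0.37, -0.284, -0.01], "rotation": [-9.3, -44.3, -22.5]},
], gripper=-0.15)

```text
time: 1.5
eef_pos: [0.435, 0.1108, 0.2466]
ee_rot: [0.063, 2.412, 0.004]
force: [-0.4, 0.0, -1.0]
width: 0.427
finger_force: 0.0
```

```bash
python3 -c "
from go import *
f=frame(-1.7,40);z=f.as_matrix()[:,2];G=np.array([.677,-.055,.144])
delta(G-.07*z,f)"
```

```text
at [0.435  0.1108 0.2466] q [-0.0116 -0.0258  2.0051 -0.0159  0.4335 -1.5185] t 1.5
slide [-0.1096 -0.1568  0.1708] rot [ 0.2052 -8.2447 -1.4219] 8.36893826187608
```

move_arm([
  {"slide": [-0.011, -0.016, 0.017], "rotation": [0, -0.8, -0.1]},
  {"slide": [-0.022, -0.031, 0.034], "rotation": [0, -1.6, -0.3]},
  {"slide": [-0.033, -0.047, 0.051], "rotation": [0, -2.5, -0.4]},
  {"slide": [-0.044, -0.063, 0.068], "rotation": [0, -3.3, -0.6]},
  {"slide": [-0.055, -0.078, 0.085], "rotation": [0, -4.1, -0.7]},
  {"slide": [-0.066, -0.094, 0.102], "rotation": [0, -4.9, -0.9]},
  {"slide": [-0.077, -0.11, 0.12], "rotation": [0, -5.8, -1]},
  {"slide": [-0.088, -0.125, 0.137], "rotation": [0, -6.6, -1.1]},
  {"slide": [-0.1, -0.141, 0.154], "rotation": [0, -7.4, -1.3]},
  {"slide": [-0.11, -0.157, 0.171], "rotation": [0, -8.2, -1.4]},
])

```text
time: 2.5
eef_pos: [0.6248, -0.0514, 0.1888]
ee_rot: [0.036, 2.275, -0.008]
force: [-1.0, -1.2, 0.6]
width: 0.428
finger_force: 0.0
```

```bash
python3 - <<'E'
from go import *
from scipy.optimize import least_squares
f=frame(-1.7,40);z=f.as_matrix()[:,2];G=np.array([.677,-.055,.144])
delta(G-.07*z,f)
s=r.state();print(s["force"],s["width"])
D=[([.9107,.3806,1.2975,1.4636],[.2366,.4964,.2387]),([-.0116,-.0258,2.0051,.4335],[.435,.1108,.2466]),(np.array(s["qpos"])[[0,1,2,4]],s["eef_pos"])]
def res(x):
    a0,h,a,b,L,o=x;e=[]
    for q,p in D:
        rr=a0+a*np.sin(q[1])+b*np.sin(q[1]+q[2])+L*np.sin(q[1]+q[2]+q[3])
        zz=h+a*np.cos(q[1])+b*np.cos(q[1]+q[2])+L*np.cos(q[1]+q[2]+q[3])
        e+=[rr-np.sqrt(p[0]**2+p[1]**2-o**2),zz-p[2]]
    return e
l=least_squares(res,[0,.15,.4,.4,.25,.117]);print(l.x,l.cost)
c=Cam("side");b=cv2.resize(c.im[100:220,250:410],(800,600),interpolation=cv2.INTER_CUBIC);cv2.imwrite("pics/pre.png",b[:,:,::-1])
E
```

```text
at [ 0.6248 -0.0514  0.1888] q [-0.3801  0.3585  1.8091  1.1039  0.3027 -2.8846] t 2.5
slide [ 0.0007 -0.002  -0.0012] rot [ 0.2797 -0.3513 -0.2234] 0.5015414810229845
[-0.953  -1.2426  0.602 ] 0.4282938938091682
[ 0.1507 -0.0477  0.526   0.2077  0.1851  0.    ] 0.00010717349157505842
```

```bash
cat > kin.py <<'E'
from go import *
from scipy.optimize import least_squares
E=R.from_euler
def fk(q,x):
    a0,h,a,b,e,L,o=x
    A=E('z',q[0]);F=A*E('y',q[1]+q[2]);T=F*E('z',q[3])*E('y',q[4])
    p=A.apply([a0+a*np.sin(q[1]),o,h+a*np.cos(q[1])])+F.apply([e,0,b])+T.apply([0,0,L])
    return p,T*E('z',q[5]+np.pi/2*0)
D=[([.9107,.3806,1.2975,0,1.4636,-.2153],[.2366,.4964,.2387],[-.6929,-3.0637,.0019]),
([-.0116,-.0258,2.0051,-.0159,.4335,-1.5185],[.435,.1108,.2466],[.063,2.412,.004]),
([-.3801,.3585,1.8091,1.1039,.3027,-2.8846],[.6248,-.0514,.1888],[.036,2.275,-.008])]
def fit(D):
    f=lambda x:np.concatenate([np.array(fk(q,x)[0])-p for q,p,_ in D]+[1e-3*np.array(x)])
    return least_squares(f,[0.1,.3,.5,.5,0,.2,.117])
l=fit(D);X=l.x
C=fk(D[0][0],X)[1].inv()*R.from_rotvec(D[0][2])   # constant tool turn
def ik(p,rot,q0):
    def f(q):
        a,b=fk(q,X);return np.r_[(a-p)*5,((b*C).inv()*rot).as_rotvec()]
    s=least_squares(f,q0);return s.x,np.abs(s.fun).max()
E
python3 - <<'E'
from kin import *
print(X,np.abs(l.fun).max(),C.as_rotvec())
for q,p,v in D: print((fk(q,X)[0]-p)*1000,np.degrees(((fk(q,X)[1]*C).inv()*R.from_rotvec(v)).magnitude()))
G=np.array([.677,-.055,.144])
for pitch in (35,40,45,50):
    f=frame(-1.7,pitch);z=f.as_matrix()[:,2]
    fl=f*R.from_euler('z',180,degrees=True)
    for d in(-.07,.013): print(pitch,d,ik(G+d*z,fl,[-.38,.36,1.8,1.1,.3,.26]))
E
```

```text
[-0.      0.1301  0.5371  0.3508  0.103   0.2501  0.1175] 0.0005370729457309626 [0.0008 0.0011 1.5708]
[-0.0097  0.0061 -0.0008] 3.180588899717119e-15
[ 0.001  -0.0064  0.0002] 0.06344721672688872
[-0.0019 -0.0049  0.0005] 0.06494517239254233
35 -0.07 (array([-0.3978,  0.3729,  1.8875,  1.719 ,  0.3015, -0.3728]), np.float64(1.7420315190364022e-10))
35 0.013 (array([-0.3455,  0.5425,  1.7551,  1.908 ,  0.2717, -0.5343]), np.float64(5.204170427930421e-15))
40 -0.07 (array([-0.3832,  0.3569,  1.8161,  1.1359,  0.2954,  0.2191]), np.float64(5.3117232834409833e-14))
40 0.013 (array([-0.3374,  0.5292,  1.7056,  1.3317,  0.2399,  0.0443]), np.float64(4.163336342344337e-14))
45 -0.07 (array([-0.3682,  0.3516,  1.7404,  0.6934,  0.3743,  0.6683]), np.float64(3.740223408765786e-10))
45 0.013 (array([-0.3289,  0.5223,  1.6522,  0.8067,  0.2912,  0.5707]), np.float64(9.877543227787555e-11))
50 -0.07 (array([-0.3533,  0.3559,  1.6611,  0.4433,  0.4936,  0.9232]), np.float64(1.0540202044495572e-09))
50 0.013 (array([-0.3202,  0.5215,  1.5952,  0.4998,  0.3916,  0.8782]), np.float64(8.326672684688674e-16))
```

View pics/pre.png

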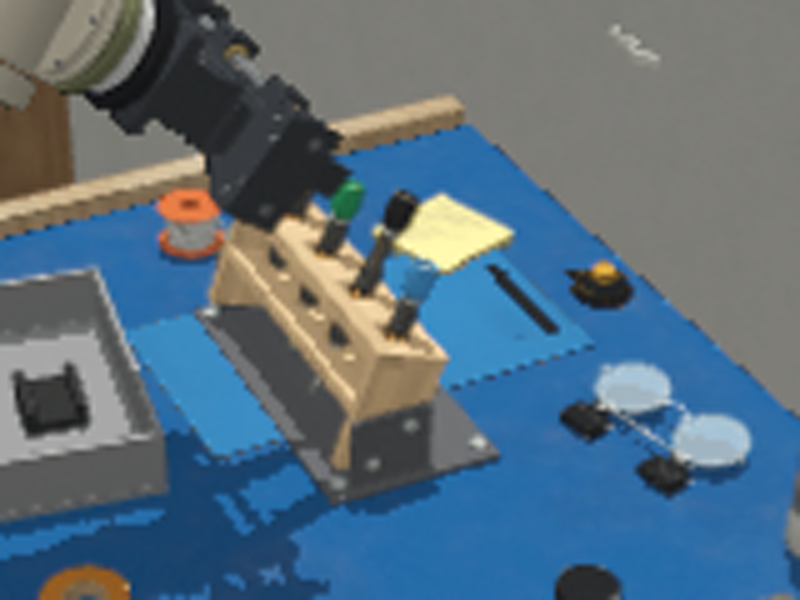

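```bash
python3 - <<'E'
from kin import *
c=np.array([.4632,.0218,0])
for pg,flip,head in((40,1,80.6),(45,1,80.6),(45,0,-99.4)):
    h=np.radians(head);capdir=-np.array([np.cos(h),np.sin(h),0])
    f=frame(head,90-(pg-26.5));z=f.as_matrix()[:,2]
    if flip: f=f*R.from_euler('z',180,degrees=True)
    for zz in(.023,.10):
        p=c+.06*capdir+[0,0,zz]+.013*z
        for g in([0,.3,1.7,.3*(1-2*flip),1.2,0],[.3,.3,1.5,-.3,1.2,-.3],[-.3,.3,1.5,.3,1.2,.3]): print(pg,flip,zz,p,*ik(p,f,g))
E
```

```text
40 1 0.023 [ 0.4539 -0.0344  0.0104] [-0.4662  0.5589  1.8646  0.3121  0.8129 -0.5282] 1.5013251059015076e-12
40 1 0.023 [ 0.4539 -0.0344  0.0104] [-0.4662  0.5589  1.8646  0.3121  0.8129 -0.5282] 8.586881206085195e-16
40 1 0.023 [ 0.4539 -0.0344  0.0104] [-0.4662  0.5589  1.8646  0.3121  0.8129 -0.5282] 8.586881206085195e-16
40 1 0.1 [ 0.4539 -0.0344  0.0874] [-0.4662  0.4153  1.7905  0.2645  1.0218 -0.4503] 1.3877787807814457e-15
40 1 0.1 [ 0.4539 -0.0344  0.0874] [-0.4662  0.4153  1.7905  0.2645  1.0218 -0.4503] 1.470430721628446e-11
40 1 0.1 [ 0.4539 -0.0344  0.0874] [-0.4662  0.4153  1.7905  0.2645  1.0218 -0.4503] 6.002609520550094e-11
45 1 0.023 [ 0.4541 -0.0333  0.0107] [-0.5091  0.5716  1.8654  0.406   0.8582 -0.636 ] 1.636681241923288e-11
45 1 0.023 [ 0.4541 -0.0333  0.0107] [-0.5091  0.5716  1.8654  0.406   0.8582 -0.636 ] 2.220446049250313e-15
45 1 0.023 [ 0.4541 -0.0333  0.0107] [-0.5091  0.5716  1.8654  0.406   0.8582 -0.636 ] 3.2959746043559335e-16
45 1 0.1 [ 0.4541 -0.0333  0.0877] [-0.5091  0.4266  1.7938  0.3497  1.0597 -0.5385] 6.7307270867900115e-15
45 1 0.1 [ 0.4541 -0.0333  0.0877] [-0.5091  0.4266  1.7938  0.3497  1.0597 -0.5385] 8.361303316384293e-11
45 1 0.1 [ 0.4541 -0.0333  0.0877] [-0.5091  0.4266  1.7938  0.3497  1.0597 -0.5385] 1.502339919134954e-11
45 0 0.023 [0.4723 0.0769 0.0107] [ 0.0771  0.6257  1.7124 -0.3978  0.9217  0.5021] 1.0408340855860843e-15
45 0 0.023 [0.4723 0.0769 0.0107] [ 0.0771  0.6257  1.7124 -0.3978  0.9217  0.5021] 1.6653345369377348e-15
45 0 0.023 [0.4723 0.0769 0.0107] [ 0.0771  0.6257  1.7124 -0.3978  0.9217  0.5021] 3.6698075134289354e-14
45 0 0.1 [0.4723 0.0769 0.0877] [ 0.0771  0.4987  1.646  -0.3533  1.1016  0.4186] 2.64184646381338e-10
45 0 0.1 [0.4723 0.0769 0.0877] [ 0.0771  0.4987  1.646  -0.3533  1.1016  0.4186] 1.2862277909420072e-10
45 0 0.1 [0.4723 0.0769 0.0877] [ 0.0771  0.4987  1.646  -0.3533  1.1016  0.4186] 3.1828669561084766e-09
```

The picture shows the open gripper short of the rack, aimed at the black cap (402,210). Joint 6 is near its limit here, so I'll turn the tool half round, which gives the same grasp.

move_arm([
  {"slide": [0, 0, 0], "rotation": [0, 0, 8.5]},
  {"slide": [0, 0, 0], "rotation": [0, 0, 17]},
  {"slide": [0, 0, 0], "rotation": [0, 0, 25.5]},
  {"slide": [0, 0, 0], "rotation": [0, 0, 34]},
  {"slide": [0, 0, 0], "rotation": [0, 0, 42.5]},
  {"slide": [0, 0, 0], "rotation": [0, 0, 51]},
  {"slide": [0, 0, 0], "rotation": [0, 0, 59.5]},
  {"slide": [0, 0, 0], "rotation": [0, 0, 68]},
  {"slide": [0, 0, 0], "rotation": [0, 0, 76.5]},
  {"slide": [0, 0, 0], "rotation": [0, 0, 85]},
])

```text
time: 3.55
eef_pos: [0.6238, -0.0502, 0.1892]
ee_rot: [1.648, 1.74, 0.743]
force: [-0.1, 0.2, -0.4]
width: 0.426
finger_force: 0.0
```

move_arm([
  {"slide": [0, 0, 0], "rotation": [0, 0, 8.5]},
  {"slide": [0, 0, 0], "rotation": [0, 0, 17]},
  {"slide": [0, 0, 0], "rotation": [0, 0, 25.5]},
  {"slide": [0, 0, 0], "rotation": [0, 0, 34]},
  {"slide": [0, 0, 0], "rotation": [0, 0, 42.5]},
  {"slide": [0, 0, 0], "rotation": [0, 0, 51]},
  {"slide": [0, 0, 0], "rotation": [0, 0, 59.5]},
  {"slide": [0, 0, 0], "rotation": [0, 0, 68]},
  {"slide": [0, 0, 0], "rotation": [0, 0, 76.5]},
  {"slide": [0, 0, 0], "rotation": [0, 0, 85]},
])

```text
time: 4.55
eef_pos: [0.6238, -0.0502, 0.1892]
ee_rot: [2.776, 0.196, 1.281]
force: [0.1, 0.3, -0.5]
width: 0.424
finger_force: 0.0
```

```bash
cat >> kin.py <<'E'
FL=R.from_euler('z',180,degrees=True)
E
python3 - <<'E'
from kin import *
s=Cam("side");t=Cam("top")
# black cap blob in both views, near predicted pixels
G=np.array([.677,-.055,.144]);out=[]
for c in(t,s):
    u=c.proj(G)[0].round().astype(int); g=c.im.max(2)[u[1]-9:u[1]+8,u[0]-7:u[0]+8]
    print(u);print(g)
f=frame(-1.7,40)*FL;z=f.as_matrix()[:,2]
for d in(-.03,.013):delta(G+d*z,f)
E
```

```text
[256 135]
[[211 210 207 206 206 205 199 204 209 203 203 203 203 203 207]
 [210 212 203 205 210 208 206 208 207 205 205 204 204 201 206]
 [212 204 207 206 209 205 204 207 204 206 206 205 208 203 206]
 [207 210 208 207 199 194 191 188 193 201 206 205 205 204 201]
 [209 207 209 199 182 161 151 151 166 187 201 203 204 203 206]
 [209 209 200 181 151 120 111 108 126 160 195 207 206 201 203]
 [210 205 192 155 114 119 140 116  94 141 187 201 209 204 202]
 [206 202 182 132  91 122 142 122  92 128 180 200 203 206 205]
 [205 205 180 128  84 104 117 101  74 110 163 192 202 205 205]
 [207 204 186 138  88  74  81  74  61  88 143 189 205 205 204]
 [207 207 193 158 103  65  58  53  55  80 140 186 202 204 202]
 [207 206 201 175 118  64  55  52  57  95 149 189 204 203 201]
 [194 195 195 172 124  74  54  53  65 116 166 197 203 204 201]
 [163 167 165 151 125  91  82  78  86 128 168 191 193 190 192]
 [132 132 132 129 123 111 109 110 100 116 149 166 165 161 160]
 [119 117 118 119 117 113 108 104  98  94 123 126 129 128 131]
 [164 162 161 155 147 133 106  82  82  88 118 132 133 122 118]]
[330 142]
[[168 16
[... 699 characters left out ...]
102  31  30  34  30  62 173 248 243 248 251 250]
 [163 162 191 174  65  39  33  47 135 217 244 250 248 243 248]
 [161 143 214 131 136  90  79 141 216 242 245 245 244 245 245]
 [162 138 119  70  79 102 155 227 240 245 248 245 246 251 254]
 [165 155  85  70  60 111 210 254 255 255 255 255 255 255 255]
 [163 132  73  73  59  94 155 202 252 254 255 255 255 255 255]]
at [ 0.6238 -0.0503  0.1892] q [-0.3786  0.3561  1.811   1.1     0.3023  0.0849] t 4.65
slide [-0.0007  0.0033  0.0399] rot [-0.3313  0.3584  9.9145] 9.926472233363958
at [ 0.6238 -0.0503  0.1892] q [-0.3786  0.3561  1.811   1.1     0.3023  0.0849] t 4.65
slide [-0.0004  0.0036  0.0829] rot [-0.3313  0.3584  9.9145] 9.926472233363958
```

move_arm([
  {"slide": [0, 0.001, 0], "rotation": [0, 0, 6]},
  {"slide": [0, 0.002, 0.01], "rotation": [-0.3, 0.3, 9.9]},
  {"slide": [0, 0.002, 0.022], "rotation": [-0.3, 0.3, 9.9]},
  {"slide": [0, 0.002, 0.034], "rotation": [-0.3, 0.3, 9.9]},
  {"slide": [0, 0.002, 0.046], "rotation": [-0.3, 0.3, 9.9]},
  {"slide": [0, 0.002, 0.058], "rotation": [-0.3, 0.3, 9.9]},
  {"slide": [0, 0.002, 0.068], "rotation": [-0.3, 0.3, 9.9]},
  {"slide": [0, 0.002, 0.077], "rotation": [-0.3, 0.3, 9.9]},
  {"slide": [0, 0.002, 0.083], "rotation": [-0.3, 0.3, 9.9]},
  {"slide": [0, 0.002, 0.083], "rotation": [-0.3, 0.3, 9.9]},
])

```text
time: 5.65
eef_pos: [0.6877, -0.0539, 0.1349]
ee_rot: [2.837, -0.041, 1.32]
force: [-0.9, 0.5, -0.1]
width: 0.423
finger_force: 0.0
```

```bash
python3 - <<'E'
from kin import *
G=np.array([.677,-.055,.144]);f=frame(-1.7,40)*FL;z=f.as_matrix()[:,2]
delta(G+.013*z,f);print(r.state()["force"])
s=Cam("side");t=Cam("top")
a=cv2.resize(s.im[110:180,290:370],(457,400),interpolation=cv2.INTER_CUBIC);b=cv2.resize(t.im[110:180,225:285],(343,400),interpolation=cv2.INTER_CUBIC)
cv2.imwrite("pics/grip.png",np.hstack([a,b])[:,:,::-1])
E
```

```text
at [ 0.6877 -0.0539  0.1349] q [-0.335   0.531   1.7037  1.3251  0.2399  0.0516] t 5.65
slide [ 0.0001  0.0014 -0.001 ] rot [-0.0321  0.0984  0.0459] 0.11318685791847063
[-0.8838  0.5166 -0.135 ]
```

View pics/grip.png

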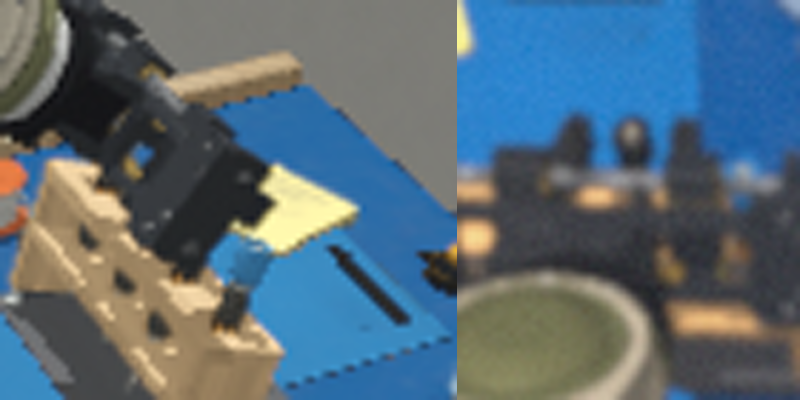

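In the top half of the crop the black cap (633,140) sits centred between the finger tips (575 and 690), and no force is reported. I'll close the gripper, then draw the driver out along its axis.

move_arm([
  {"slide": [0, 0, 0], "rotation": [0, 0, 0]},
  {"slide": [0, 0, 0], "rotation": [0, 0, 0]},
  {"slide": [0, 0, 0], "rotation": [0, 0, 0]},
  {"slide": [0, 0, 0], "rotation": [0, 0, 0]},
  {"slide": [0, 0, 0], "rotation": [0, 0, 0]},
  {"slide": [0, 0, 0], "rotation": [0, 0, 0]},
  {"slide": [0, 0, 0], "rotation": [0, 0, 0]},
  {"slide": [0, 0, 0], "rotation": [0, 0, 0]},
  {"slide": [0, 0, 0], "rotation": [0, 0, 0]},
  {"slide": [0, 0, 0], "rotation": [0, 0, 0]},
], gripper=-1)

```text
time: 6.75
eef_pos: [0.6875, -0.054, 0.1356]
ee_rot: [2.836, -0.041, 1.321]
force: [0.3, -0.2, 3.4]
width: 0.22
finger_force: 30.0
```

```bash
python3 - <<'E'
from kin import *
s=r.state();print(s["force"],s["finger_force"],s["width"]*88)
f=frame(-1.7,40)*FL; p=np.array(s["eef_pos"])
for lean in(24,26.5,28):
    u=R.from_euler('Z',-1.7,degrees=True).apply([np.sin(np.radians(lean)),0,np.cos(np.radians(lean))])
    delta(p+.1*u,f)
    print(ik(p+.1*u,f,s["qpos"])[0])
E
```

```text
[ 0.3319 -0.1688  3.3912] 30.000128773972392 19.359685132632638
at [ 0.6875 -0.054   0.1356] q [-0.3352  0.5296  1.7041  1.3248  0.2399  0.0521] t 6.75
slide [ 0.0961  0.0001 -0.0276] rot [-0.0141  0.048   0.0379] 0.06276441769180242
[-0.3113  0.4575  1.4879  0.5716  0.4021  0.8524]
at [ 0.6875 -0.054   0.1356] q [-0.3352  0.5296  1.7041  1.3248  0.2399  0.0521] t 6.75
slide [ 0.0972  0.0001 -0.0234] rot [-0.0141  0.048   0.0379] 0.06276441769180242
[-0.3092  0.4657  1.4793  0.5681  0.4013  0.857 ]
at [ 0.6875 -0.054   0.1356] q [-0.3352  0.5296  1.7041  1.3248  0.2399  0.0521] t 6.75
slide [ 0.0978  0.0001 -0.0209] rot [-0.0141  0.048   0.0379] 0.06276441769180242
[-0.308   0.4706  1.4743  0.5663  0.4007  0.8595]
```

move_arm([
  {"slide": [0.003, 0, -0.001], "rotation": [0, 0, 0]},
  {"slide": [0.01, 0, -0.0024], "rotation": [0, 0, 0]},
  {"slide": [0.018, 0, -0.0043], "rotation": [0, 0, 0]},
  {"slide": [0.026, 0, -0.0062], "rotation": [0, 0, 0]},
  {"slide": [0.034, 0, -0.0082], "rotation": [0, 0, 0]},
  {"slide": [0.042, 0, -0.01], "rotation": [0, 0, 0]},
  {"slide": [0.05, 0, -0.012], "rotation": [0, 0, 0]},
  {"slide": [0.056, 0, -0.0134], "rotation": [0, 0, 0]},
  {"slide": [0.06, 0, -0.0144], "rotation": [0, 0, 0]},
  {"slide": [0.06, 0, -0.0144], "rotation": [0, 0, 0]},
])

```text
time: 7.75
eef_pos: [0.715, -0.0547, 0.1908]
ee_rot: [2.836, -0.041, 1.321]
force: [0.8, -0.0, -0.2]
width: 0.214
finger_force: 30.0
```

move_arm([
  {"slide": [0.005, 0, -0.0012], "rotation": [0, 0, 0]},
  {"slide": [0.014, 0, -0.0034], "rotation": [0, 0, 0]},
  {"slide": [0.024, 0, -0.0058], "rotation": [0, 0, 0]},
  {"slide": [0.034, 0, -0.0082], "rotation": [0, 0, 0]},
  {"slide": [0.044, 0, -0.0106], "rotation": [0, 0, 0]},
  {"slide": [0.054, 0, -0.013], "rotation": [0, 0, 0]},
  {"slide": [0.064, 0, -0.0154], "rotation": [0, 0, 0]},
  {"slide": [0.072, 0, -0.0173], "rotation": [0, 0, 0]},
  {"slide": [0.078, 0, -0.0188], "rotation": [0, 0, 0]},
  {"slide": [0.08, 0, -0.0192], "rotation": [0, 0, 0]},
])

```text
time: 8.75
eef_pos: [0.7519, -0.0558, 0.2646]
ee_rot: [2.836, -0.041, 1.321]
force: [-0.0, 0.3, -0.3]
width: 0.219
finger_force: 30.0
```

```bash
python3 - <<'E'
from kin import *
st=r.state();print(st["force"],st["width"]*88)
Rt=R.from_rotvec(st["ee_rot"]);p=np.array(st["eef_pos"]);M=Rt.as_matrix()
s=Cam("side");t=Cam("top")
# predicted axis pixels for the held driver
u=R.from_euler('Z',-1.7,degrees=True).apply([np.sin(np.radians(26.5)),0,np.cos(np.radians(26.5))])
g=p-.013*M[:,2]
for k in(.013,0,-.133): print(k,g+k*u,s.proj(g+k*u),t.proj(g+k*u))
a=cv2.resize(s.im[80:180,290:390],(400,400),interpolation=cv2.INTER_CUBIC);b=cv2.resize(t.im[90:170,215:295],(400,400),interpolation=cv2.INTER_CUBIC)
cv2.imwrite("pics/drawn.png",np.hstack([a,b])[:,:,::-1])
E
```

```text
[-0.0474  0.3371 -0.2523] 19.277250216597707
0.013 [ 0.7478 -0.0557  0.2846] [[352.1778  95.652 ]] [[248.5661  87.9676]]
0 [ 0.742  -0.0555  0.2729] [[350.2264  99.6219]] [[249.1705  92.3505]]
-0.133 [ 0.6827 -0.0537  0.1539] [[331.2094 138.3159]] [[254.6562 132.2057]]
```

View pics/drawn.png

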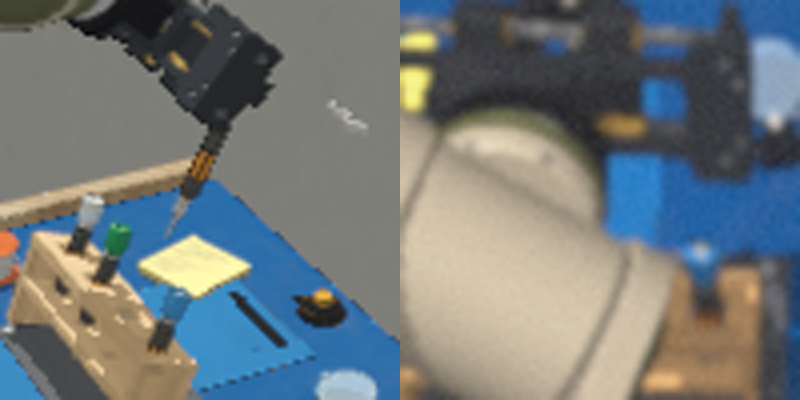

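The crop shows the long driver clear of its hole, with the tip at side pixel (332,138.5), about 1 px from the prediction, and the three short drivers still in the rack. Next I'll carry it over the case while levelling it.

```bash
cat > plan.py <<'E'
from kin import *
def place(zax,grip=.06,head=80.6,c=(.4632,.0218)):
    h=np.radians(head);d=np.array([np.cos(h),np.sin(h),0]);f=frame(head,76)*FL
    return np.array([*c,zax])-grip*d+.013*f.as_matrix()[:,2],f
E
python3 - <<'E'
from plan import *
s=r.state();p0=np.array(s["eef_pos"]);r0=R.from_rotvec(s["ee_rot"])
tipl=r0.inv().apply(-R.from_euler('Z',-1.7,degrees=True).apply([np.sin(np.radians(26)),0,np.cos(np.radians(26))]))
pm=np.array([.62,-.05,.30]);pe,fe=place(.11)
delta(pm,r0,p0,r0);delta(pe,fe,pm,r0)
rv=(r0.inv()*fe).as_rotvec();q=np.array(s["qpos"]);qs=[]
for k in range(0,6): q,e=ik(p0+(pm-p0)*k/5,r0,q)
print(q)
for k in range(0,13):
    a=k/12;p=pm+(pe-pm)*a;ro=r0*R.from_rotvec(rv*a);q,e=ik(p,ro,q)
    print(k,p,"tip",p-.013*ro.as_matrix()[:,2]+.133*ro.apply(tipl),"q",q,"%.1e"%e)
E
```

```text
at [ 0.7517 -0.0558  0.2641] q [-0.2997  0.4556  1.3676  0.4359  0.506   1.0069] t 8.85
slide [-0.0574 -0.002  -0.124 ] rot [0. 0. 0.] 0.0
at [ 0.62 -0.05  0.3 ] q [-0.2997  0.4556  1.3676  0.4359  0.506   1.0069] t 8.85
slide [-0.2622 -0.0109  0.0031] rot [ 44.1595 -29.45   -70.7629] 88.45756987398269
[-0.3787  0.1984  1.6513  0.5548  0.5183  0.8461]
0 [ 0.62 -0.05  0.3 ] tip [ 0.5518 -0.048   0.1888] q [-0.3787  0.1984  1.6513  0.5548  0.5183  0.8461] 5.9e-12
1 [ 0.6062 -0.0487  0.2831] tip [ 0.5336 -0.0588  0.1752] q [-0.4168  0.1998  1.6774  0.64    0.5924  0.6372] 1.9e-15
2 [ 0.5923 -0.0474  0.2662] tip [ 0.517  -0.0698  0.1621] q [-0.4502  0.2057  1.6974  0.681   0.6685  0.4684] 1.7e-15
3 [ 0.5785 -0.0461  0.2493] tip [ 0.502  -0.081   0.1496] q [-0.4781  0.2155  1.7122  0.6914  0.7418  0.327 ] 2.6e-09
4 [ 0.5646 -0.0448  0.2325] tip [ 0.4886 -0.092   0.1376] q [-0.4999  0.2287  1.7229  0.6803  0.8094  0.2046] 1.1e-09
5 [ 0.5508 -0.0435  0.2156] tip [ 0.4769 -0.1027  0.1259] q [-0.5155  0.2446  1.7306  0.6538  0.8696  0.096 ] 5.0e-10
6 [ 0.537  -0.0421  0.1987] tip [ 0.4667 -0.1129  0.1146] q [-0.5249  0.2627  1.7364  0.6162  0.9215 -0.0024] 2.7e-10
7 [ 0.5231 -0.0408  0.1818] tip [ 0.4581 -0.1223  0.1034] q [-0.5284  0.2826  1.7413  0.5702  0.9649 -0.0926] 1.5e-10
8 [ 0.5093 -0.0395  0.1649] tip [ 0.4509 -0.1309  0.0924] q [-0.5263  0.3039  1.7461  0.5179  0.9995 -0.1759] 8.8e-11
9 [ 0.4954 -0.0382  0.148 ] tip [ 0.4451 -0.1384  0.0814] q [-0.519   0.3263  1.7516  0.4607  1.0254 -0.2532] 5.9e-11
10 [ 0.4816 -0.0369  0.1312] tip [ 0.4404 -0.1447  0.0702] q [-0.507   0.3497  1.7586  0.3997  1.0428 -0.3247] 4.1e-11
11 [ 0.4678 -0.0356  0.1143] tip [ 0.4369 -0.1496  0.059 ] q [-0.4907  0.3741  1.7675  0.3356  1.0518 -0.3906] 3.4e-11
12 [ 0.4539 -0.0343  0.0974] tip [ 0.4342 -0.1532  0.0474] q [-0.4705  0.3995  1.7789  0.2689  1.0529 -0.4506] 2.9e-11
```

```bash
cat > plan.py <<'E'
from kin import *
def place(zax,head=80.6,grip=.06,c=(.4632,.0218)):
    h=np.radians(head);d=np.array([np.cos(h),np.sin(h),0]);f=frame(head,104)*FL   # tip points along -d
    return np.array([*c,zax])+grip*d+.013*f.as_matrix()[:,2],f
E
python3 - <<'E'
from plan import *
s=r.state();p0=np.array(s["eef_pos"]);r0=R.from_rotvec(s["ee_rot"])
tipl=r0.inv().apply(-R.from_euler('Z',-1.7,degrees=True).apply([np.sin(np.radians(26)),0,np.cos(np.radians(26))]))
pm=np.array([.62,-.05,.30])
for head in(80.6,-99.4):
    pe,fe=place(.11,head);print(head)
    delta(pm,r0,p0,r0);delta(pe,fe,pm,r0)
    rv=(r0.inv()*fe).as_rotvec();q=np.array(s["qpos"])
    for k in range(0,6): q,e=ik(p0+(pm-p0)*k/5,r0,q)
    for k in range(0,13,2):
        a=k/12;p=pm+(pe-pm)*a;ro=r0*R.from_rotvec(rv*a);q,e=ik(p,ro,q)
        print(k,p,"tip",p-.013*ro.as_matrix()[:,2]+.133*ro.apply(tipl),"q",q,"%.1e"%e)
    p,f=place(.023,head);print(p,ik(p,f,q))
E
```

```text
80.6
at [ 0.7517 -0.0558  0.2641] q [-0.2997  0.4556  1.3676  0.4359  0.506   1.0069] t 8.85
slide [-0.0574 -0.002  -0.124 ] rot [0. 0. 0.] 0.0
at [ 0.62 -0.05  0.3 ] q [-0.2997  0.4556  1.3676  0.4359  0.506   1.0069] t 8.85
slide [-0.2523 -0.1236  0.0148] rot [ 26.5235 -52.1209 -81.7953] 100.55126858525433
0 [ 0.62 -0.05  0.3 ] tip [ 0.5518 -0.048   0.1888] q [-0.3787  0.1984  1.6513  0.5548  0.5183  0.8461] 5.9e-12
2 [ 0.5954 -0.0287  0.2662] tip [ 0.5136 -0.0562  0.1684] q [-0.3625  0.2092  1.6555  0.4521  0.6584  0.7005] 1.5e-14
4 [ 0.5708 -0.0074  0.2325] tip [ 0.4841 -0.0643  0.1533] q [-0.3193  0.234   1.6517  0.3175  0.7762  0.5934] 7.8e-16
6 [0.5462 0.0139 0.1987] tip [ 0.4639 -0.0698  0.1418] q [-0.2523  0.272   1.6464  0.1695  0.8741  0.5098] 8.3e-16
8 [0.5217 0.0353 0.1649] tip [ 0.4526 -0.0704  0.1321] q [-0.1663  0.3232  1.6437  0.0178  0.9564  0.4427] 2.0e-09
10 [0.4971 0.0566 0.1312] tip [ 0.4489 -0.0643  0.1221] q [-0.0668  0.3875  1.6454 -0.1306  1.0272  0.3873] 1.2e-09
12 [0.4725 0.0779 0.0974] tip [ 0.4512 -0.0502  0.1098] q [ 0.0416  0.4653  1.651  -0.2709  1.09
[... 685 characters left out ...]
 [ 0.5646 -0.0448  0.2325] tip [0.4894 0.0264 0.1532] q [-0.3133  0.2224  1.6765  0.0886  0.68    1.8448] 2.2e-11
6 [ 0.537  -0.0421  0.1987] tip [0.4743 0.0575 0.1425] q [-0.3172  0.2536  1.6816  0.0551  0.8062  2.1466] 9.6e-14
8 [ 0.5093 -0.0395  0.1649] tip [0.4686 0.0803 0.1334] q [-0.3467  0.2936  1.6963  0.0927  0.9171  2.3731] 7.2e-15
10 [ 0.4816 -0.0369  0.1312] tip [0.4699 0.0928 0.1233] q [-0.3989  0.3419  1.7272  0.1696  1.0015  2.5511] 1.9e-15
12 [ 0.4539 -0.0343  0.0974] tip [0.4752 0.0938 0.1098] q [-0.4704  0.4004  1.7774  0.268   1.0558  2.6917] 8.3e-16
[ 0.4539 -0.0343  0.0104] (array([-0.4704,  0.5606,  1.8631,  0.3206,  0.8203,  2.6034]), np.float64(2.229119666630197e-15))
```

move_arm([
  {"slide": [-0.006, 0, -0.012], "rotation": [0, 0, 0]},
  {"slide": [-0.017, -0.001, -0.037], "rotation": [0, 0, 0]},
  {"slide": [-0.03, -0.001, -0.065], "rotation": [0, 0, 0]},
  {"slide": [-0.044, -0.002, -0.095], "rotation": [0, 0, 0]},
  {"slide": [-0.057, -0.002, -0.124], "rotation": [0, 0, 0]},
  {"slide": [-0.074, -0.01, -0.123], "rotation": [1.8, -3.5, -5.5]},
  {"slide": [-0.091, -0.018, -0.122], "rotation": [3.5, -6.9, -10.9]},
  {"slide": [-0.108, -0.027, -0.121], "rotation": [5.3, -10.4, -16.4]},
  {"slide": [-0.125, -0.035, -0.12], "rotation": [7.1, -13.9, -21.8]},
  {"slide": [-0.141, -0.043, -0.119], "rotation": [8.8, -17.4, -27.3]},
])

```text
time: 9.85
eef_pos: [0.5704, -0.0074, 0.2321]
ee_rot: [2.873, 0.717, 0.819]
force: [-0.3, 0.5, -0.0]
width: 0.223
finger_force: 30.0
```

```bash
python3 - <<'E'
from plan import *
delta(*place(.11)); print(r.state()["force"],r.state()["width"])
E
```

```text
at [ 0.5704 -0.0074  0.2321] q [-0.3192  0.2345  1.6506  0.3151  0.7801  0.5915] t 9.85
slide [-0.0996 -0.1421  0.07  ] rot [ 17.6055 -34.5461 -54.3231] 66.74124621529535
[-0.28    0.5372 -0.0482] 0.22307484026610427
```

move_arm([
  {"slide": [-0.012, -0.017, 0.008], "rotation": [2.1, -4.1, -6.5]},
  {"slide": [-0.024, -0.034, 0.017], "rotation": [4.2, -8.3, -13]},
  {"slide": [-0.036, -0.051, 0.025], "rotation": [6.3, -12.4, -19.5]},
  {"slide": [-0.048, -0.068, 0.034], "rotation": [8.4, -16.6, -26]},
  {"slide": [-0.06, -0.085, 0.042], "rotation": [10.6, -20.7, -32.6]},
  {"slide": [-0.072, -0.102, 0.05], "rotation": [12.7, -24.9, -39.1]},
  {"slide": [-0.083, -0.119, 0.059], "rotation": [14.8, -29, -45.6]},
  {"slide": [-0.093, -0.133, 0.065], "rotation": [16.5, -32.4, -51]},
  {"slide": [-0.1, -0.142, 0.07], "rotation": [17.6, -34.5, -54.3]},
  {"slide": [-0.1, -0.142, 0.07], "rotation": [17.6, -34.5, -54.3]},
])

```text
time: 10.85
eef_pos: [0.4727, 0.079, 0.0964]
ee_rot: [2.268, 1.922, -0.276]
force: [0.7, 0.3, -0.4]
width: 0.221
finger_force: 30.0
```

```bash
python3 - <<'E'
from plan import *
delta(*place(.023)); s=Cam("side");t=Cam("top")
p,f=place(.023)
a=cv2.resize(s.im[120:220,220:320],(500,500),interpolation=cv2.INTER_CUBIC);b=cv2.resize(t.im[160:260,200:260],(300,500),interpolation=cv2.INTER_CUBIC)
cv2.imwrite("pics/over.png",np.hstack([a,b])[:,:,::-1])
p,_=place(.11);h=np.radians(80.6);d=np.array([np.cos(h),np.sin(h),0]);c=np.array([.4632,.0218,.11])
print("pred tip",s.proj(c-.073*d),t.proj(c-.073*d),"mid",s.proj(c),t.proj(c))
E
```

```text
at [0.4727 0.079  0.0964] q [ 0.0424  0.4673  1.6503 -0.2673  1.0902  0.3395] t 10.85
slide [0.0195 0.0001 0.0838] rot [-0.0442 -0.144  -0.052 ] 0.15933320370598034
pred tip [[262.4591 167.7435]] [[252.8446 220.3885]] mid [[257.9109 155.0012]] [[226.0293 215.762 ]]
```

View pics/over.png

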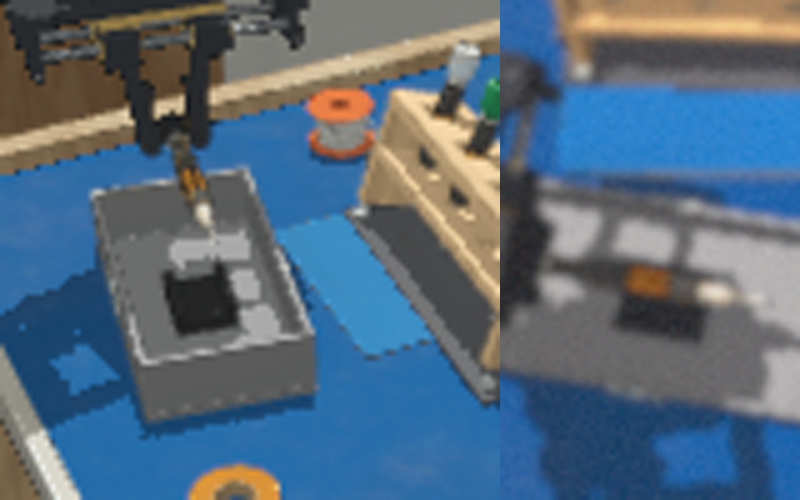

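The crop shows the driver level above the cradle, with its tip at side (262.8,167.6) and top (252.4,220). Both are within 0.5 px of the prediction, so I'll lower it straight down.

move_arm([
  {"slide": [0.001, 0, 0.006], "rotation": [0, -0.1, 0]},
  {"slide": [0.004, 0, 0.018], "rotation": [0, -0.1, 0]},
  {"slide": [0.007, 0, 0.031], "rotation": [0, -0.1, 0]},
  {"slide": [0.0102, 0, 0.044], "rotation": [0, -0.1, 0]},
  {"slide": [0.013, 0, 0.056], "rotation": [0, -0.1, 0]},
  {"slide": [0.0155, 0, 0.067], "rotation": [0, -0.1, 0]},
  {"slide": [0.0175, 0, 0.0755], "rotation": [0, -0.1, 0]},
  {"slide": [0.0188, 0, 0.081], "rotation": [0, -0.1, 0]},
  {"slide": [0.0194, 0, 0.0834], "rotation": [0, -0.1, 0]},
  {"slide": [0.0194, 0, 0.0834], "rotation": [0, -0.1, 0]},
])

```text
time: 11.95
eef_pos: [0.4738, 0.0768, 0.0122]
ee_rot: [2.269, 1.916, -0.274]
force: [-0.2, -0.2, -0.7]
width: 0.223
finger_force: 30.0
```

```bash
python3 - <<'E'
from plan import *
delta(*place(.023));delta(*place(.12)); print(r.state()["force"])
E
```

```text
at [0.4738 0.0768 0.0122] q [ 0.0387  0.6054  1.7283 -0.3116  0.88    0.4149] t 11.95
slide [ 0.0012 -0.0015  0.0015] rot [ 0.1253 -0.068  -0.2466] 0.28482068483313217
at [0.4738 0.0768 0.0122] q [ 0.0387  0.6054  1.7283 -0.3116  0.88    0.4149] t 11.95
slide [-0.0221 -0.0012 -0.0926] rot [ 0.1253 -0.068  -0.2466] 0.28482068483313217
[-0.1799 -0.1857 -0.6505]
```

move_arm([
  {"slide": [0.0005, -0.0007, 0.0007], "rotation": [0, 0, 0]},
  {"slide": [0.001, -0.001, 0.0014], "rotation": [0, 0, 0]},
  {"slide": [0.001, -0.001, 0.002], "rotation": [0, 0, 0]},
  {"slide": [0.001, -0.001, 0.002], "rotation": [0, 0, 0]},
  {"slide": [0.001, -0.001, 0.002], "rotation": [0, 0, 0]},
  {"slide": [0.001, -0.001, 0.002], "rotation": [0, 0, 0]},
  {"slide": [0.001, -0.001, 0.002], "rotation": [0, 0, 0]},
  {"slide": [0.001, -0.001, 0.002], "rotation": [0, 0, 0]},
  {"slide": [0.001, -0.001, 0.002], "rotation": [0, 0, 0]},
  {"slide": [0.001, -0.001, 0.002], "rotation": [0, 0, 0]},
])

```text
time: 12.95
eef_pos: [0.4731, 0.0776, 0.0102]
ee_rot: [2.269, 1.916, -0.273]
force: [0.2, 4.8, 5.1]
width: 0.219
finger_force: 30.0
```

move_arm([
  {"slide": [0, 0, 0], "rotation": [0, 0, 0]},
  {"slide": [0, 0, 0], "rotation": [0, 0, 0]},
  {"slide": [0, 0, 0], "rotation": [0, 0, 0]},
  {"slide": [0, 0, 0], "rotation": [0, 0, 0]},
  {"slide": [0, 0, 0], "rotation": [0, 0, 0]},
  {"slide": [0, 0, 0], "rotation": [0, 0, 0]},
  {"slide": [-0.002, 0, -0.008], "rotation": [0, 0, 0]},
  {"slide": [-0.006, 0, -0.025], "rotation": [0, 0, 0]},
  {"slide": [-0.013, 0, -0.055], "rotation": [0, 0, 0]},
  {"slide": [-0.022, 0, -0.095], "rotation": [0, 0, 0]},
], gripper=-0.15)

```text
time: 13.95
eef_pos: [0.4721, 0.079, 0.1083]
ee_rot: [2.27, 1.918, -0.277]
force: [0.5, -0.3, 0.2]
width: 0.426
finger_force: 0.0
```

```bash
python3 - <<'E'
from plan import *
f=frame(87.4,90)*FL
delta([.508,-.358,.14],f); q=r.state()["qpos"]
for z in(.14,.019): print(ik(np.array([.508,-.358,z]),f,q))
t=Cam("top");s=Cam("side")
print("tin top",t.plane([(377.5,159)],.07)*1000, s.plane([(376,234)],.07)*1000)
E
```

```text
at [0.4721 0.079  0.1083] q [ 0.0433  0.4496  1.6379 -0.2651  1.1198  0.3349] t 13.95
slide [-0.42    0.1084  0.0717] rot [-0.8273 13.9348 -6.9703] 15.602819376465476
(array([-0.8044,  0.5846,  1.2404,  0.0007,  1.3155, -0.7592]), np.float64(2.7548791026177355e-09))
(array([-0.8044,  0.7249,  1.3635,  0.0008,  1.0522, -0.7594]), np.float64(4.723526569883063e-09))
tin top [[ 634.8927 -394.7813   70.    ]] [[ 629.2633 -409.044    70.    ]]
```

move_arm([
  {"slide": [-0.02, 0.005, -0.01], "rotation": [0, 0.5, -0.2]},
  {"slide": [-0.06, 0.015, -0.008], "rotation": [-0.1, 2, -1]},
  {"slide": [-0.106, 0.027, 0.001], "rotation": [-0.2, 3.5, -1.7]},
  {"slide": [-0.152, 0.039, 0.012], "rotation": [-0.3, 5, -2.5]},
  {"slide": [-0.198, 0.051, 0.024], "rotation": [-0.4, 6.5, -3.3]},
  {"slide": [-0.244, 0.063, 0.035], "rotation": [-0.5, 8, -4]},
  {"slide": [-0.29, 0.075, 0.045], "rotation": [-0.6, 9.5, -4.8]},
  {"slide": [-0.336, 0.087, 0.055], "rotation": [-0.7, 11, -5.5]},
  {"slide": [-0.382, 0.099, 0.064], "rotation": [-0.8, 12.5, -6.3]},
  {"slide": [-0.42, 0.108, 0.072], "rotation": [-0.8, 13.9, -7]},
], gripper=-0.1)

```text
time: 15.05
eef_pos: [0.5079, -0.3606, 0.1391]
ee_rot: [2.27, 2.169, 0.003]
force: [1.3, -0.3, 0.2]
width: 0.449
finger_force: 0.0
```

```bash
python3 - <<'E'
from plan import *
delta([.508,-.358,.019],frame(87.4,90)*FL)
t=Cam("top");s=Cam("side")
a=cv2.resize(s.im[148:208,232:292],(400,400),interpolation=cv2.INTER_CUBIC);b=cv2.resize(t.im[190:250,186:276],(400,267),interpolation=cv2.INTER_CUBIC)
c=np.zeros((400,800,3),np.uint8);c[:,:400]=a;c[:267,400:]=b
cv2.imwrite("pics/laid.png",c[:,:,::-1])
h=np.radians(80.6);d=np.array([np.cos(h),np.sin(h),0]);m=np.array([.4632,.0218,.023])
for k in(-.073,.073):
    u=s.proj(m+k*d)[0];v=t.proj(m+k*d)[0];print(k,(u-[232,148])*400/60,(v-[186,190])*400/90+[400,0])
E
```

```text
at [ 0.5079 -0.3606  0.1391] q [-0.808   0.5873  1.238   0.0021  1.3147 -0.7631] t 15.05
slide [ 0.0025 -0.0003  0.1201] rot [ 0.1464 -0.0212 -0.0036] 0.14799421748985195
-0.073 [216.8706 283.1842] [716.4943 149.4537]
0.073 [159.8674 114.8503] [495.7723 111.3753]
```

View pics/laid.png

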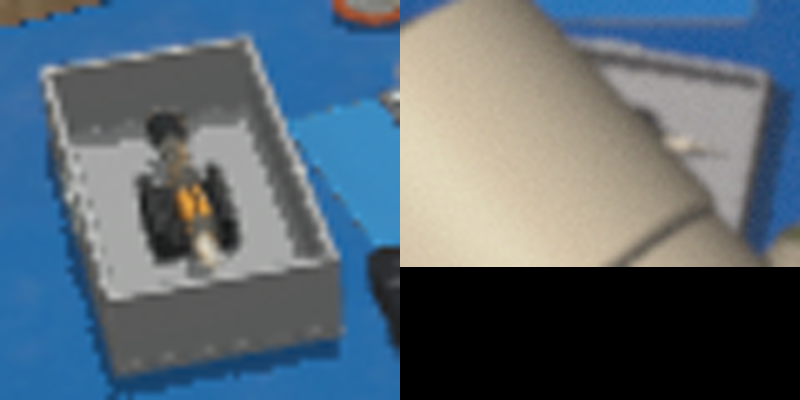

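The crop shows the driver lying flat in the groove, with its cap at side crop (165,120) and its tip visible in the top half at about (725,155). It may sit a few millimetres towards the tip end, so I'll measure that numerically.

```bash
python3 - <<'E'
from plan import *
t=Cam("top");s=Cam("side")
print(t.im[216:232,246:268].max(2)); print(s.im[158:178,248:264].max(2)); print(s.im[184:192,256:268].max(2))
h=np.radians(80.6);d=np.array([np.cos(h),np.sin(h),0]);m=np.array([.4632,.0218,.023])
for o in(0,-.003,-.006): print(o,"top tip",t.proj(m+(o-.073)*d),"shank start",t.proj(m+(o-.036)*d),"side cap upper edge",s.proj(m+(o+.073)*d+[0,0,.01]),"lower",s.proj(m+(o+.073)*d-[0,0,.01]),"tip",s.proj(m+(o-.073)*d))
E
```

```text
[[166 166 164 169 168 164 167 163 163 163 163 164 161 163 166 163 164 164
  163 152 135  99]
 [164 165 165 165 164 166 164 166 166 167 166 161 165 164 164 165 166 163
  163 155 123  91]
 [152 162 162 165 162 164 162 162 164 165 166 164 164 164 163 165 163 164
  159 147 118  89]
 [140 152 160 164 166 167 164 164 161 163 162 164 159 163 165 167 162 163
  157 143 110  81]
 [131 149 164 175 178 171 167 165 164 165 160 165 167 167 165 167 166 164
  154 139 100  83]
 [123 152 179 195 195 177 166 169 167 163 163 163 167 164 167 165 164 160
  155 135  96  83]
 [121 147 181 196 192 171 158 168 169 164 158 163 166 167 166 165 166 163
  153 124  93  88]
 [112 127 153 170 164 147 138 152 150 149 153 161 161 161 164 164 164 157
  147 117  84  82]
 [112 112 122 132 132 129 125 126 134 147 147 148 148 156 159 167 163 155
  146 110  83  85]
 [121 118 105 111 118 131 137 143 148 151 151 150 149 152 162 163 162 156
  141 102  81  92]
 [122 117 111 107 111 129 150 157 164 165 162 160 162 162 168 165 164 154
  133  95  82  92]
 [131 126 121 113 112 117 138 154 165 168 162 166 163 162 167 165 162 155
  1
[... 1934 characters left out ...]
 [168 169 168 163 107 108 108 120 164 170 170 168]
 [166 167 169 166 126 120 122 137 162 172 174 163]
 [149 155 164 176 182 164 150 118  98  88  87  90]
 [161 142 104  90  86  86  90  90  89  90  90  90]]
0 top tip [[257.2112 223.6271]] shank start [[244.6222 221.4533]] side cap upper edge [[255.7303 162.7939]] lower [[256.2277 167.6393]] tip [[264.5306 190.4776]]
-0.003 top tip [[258.2321 223.8034]] shank start [[245.6428 221.6295]] side cap upper edge [[255.8929 163.2717]] lower [[256.3897 168.1204]] tip [[264.7214 191.0408]]
-0.006 top tip [[259.2531 223.9798]] shank start [[246.6634 221.8056]] side cap upper edge [[256.0561 163.751 ]] lower [[256.5522 168.6031]] tip [[264.9129 191.606 ]]
```

```bash
python3 - <<'E'
from plan import *
t=Cam("top");s=Cam("side")
ov=cv2.imread("pics/over.png")[:,:,::-1]
# hover crop back to native scale
sh=cv2.resize(ov[:,:500],(100,100),interpolation=cv2.INTER_AREA); th=cv2.resize(ov[:,500:],(60,100),interpolation=cv2.INTER_AREA)
def band(im,off,box):
    w=im.astype(int); m=np.clip(w[:,:,0]-w[:,:,2]-50,0,None).astype(float)
    M=np.zeros_like(m);x0,y0,x1,y1=box;M[y0:y1,x0:x1]=m[y0:y1,x0:x1]
    yy,xx=np.indices(m.shape);return np.array([(M*xx).sum(),(M*yy).sum()])/M.sum()+off,M.sum()
h=np.radians(80.6);d=np.array([np.cos(h),np.sin(h),0])
f=frame(80.6,104)*FL;p=np.array([.4727,.079,.0964]);g=p-.013*f.as_matrix()[:,2]
def along(c,px,o,zoff=0):
    best=min(np.arange(-.15,.15,.0005),key=lambda k:np.linalg.norm(c.proj(o+k*d)[0]-px));return best,np.linalg.norm(c.proj(o+best*d)[0]-px)
bs,w1=band(sh,np.array([220,120]),(30,28,48,46));bt,w2=band(th,np.array([200,160]),(20,48,42,64))
print("hover side",bs,w1,along(s,bs,g+[0,0,.006]),"top",bt,w2,along(t,bt,g+[0,0,.008]))
bn,w3=band(s.im,np.zeros(2),(254,168,270,190));m=np.array([.4632,.0218,.023])
print("now side",bn,w3,along(s,bn,m+[0,0,.006]))
print("inner rim right",t.proj(np.array([.4632,.0218,.046])-.095*d),t.proj(np.array([.4632,.0218,.046])-.1*d))
E
```

```text
hover side [257.9385 155.6593] 455.0 (np.float64(-0.07199999999999993), np.float64(0.5362237782564007)) top [229.0924 215.8786] 1277.0 (np.float64(-0.07099999999999992), np.float64(0.19073125499128646))
now side [260.3401 178.1106] 1076.0 (np.float64(-0.012499999999999872), np.float64(0.34413864955255274))
inner rim right [[263.7573 224.1374]] [[265.4931 224.4373]]
```

```bash
python3 - <<'E'
import cv2,numpy as np
d=cv2.imread("pics/drawn.png")[:,:,::-1]; n=cv2.resize(d[:,:400],(100,100),interpolation=cv2.INTER_AREA).astype(int)
print("drawn side rows 130-146 cols 326-340"); 
for y in range(130,147): print(y,[ "%d/%d"%(n[y-80,x-290,0],n[y-80,x-290,2]) for x in range(326,341)])
o=cv2.imread("pics/over.png")[:,:,::-1]; t=cv2.resize(o[:,500:],(60,100),interpolation=cv2.INTER_AREA).astype(int).max(2)
print("over top rows 214-226 cols 240-260"); print(t[54:66,38:60])
E
```

```text
drawn side rows 130-146 cols 326-340
130 ['42/171', '43/171', '45/170', '49/171', '51/170', '50/169', '50/169', '69/163', '114/142', '136/123', '123/115', '96/126', '52/163', '47/170', '47/170']
131 ['46/170', '47/170', '46/169', '46/170', '47/170', '47/169', '58/166', '102/150', '140/132', '131/120', '121/133', '56/153', '44/170', '43/171', '42/170']
132 ['43/169', '44/169', '44/169', '43/169', '43/170', '44/170', '62/166', '109/146', '139/130', '136/132', '106/150', '48/168', '43/170', '44/171', '43/171']
133 ['46/171', '45/171', '46/171', '45/170', '46/171', '46/170', '52/163', '87/131', '128/120', '121/135', '62/160', '43/170', '43/171', '43/171', '44/170']
134 ['49/171', '48/171', '47/171', '47/171', '46/171', '47/171', '60/163', '98/132', '114/126', '70/145', '44/169', '42/170', '42/171', '41/171', '41/170']
135 ['51/171', '51/171', '49/171', '48/171', '48/170', '48/170', '76/162', '110/140', '58/152', '43/168', '42/171', '40/170', '41/170', '41/171', '42/171']
136 ['48/170', '50/170', '49/170', '49/170', '49/170', '58/168', '82/154', '83/137', '46/167', '42/172', '42/171', '41
[... 2130 characters left out ...]
5 178 189 192 188 182 179 181
  182 180 181 180]
 [ 90 124 162 186 205 213 211 194 169 155 162 181 198 204 195 180 176 179
  182 182 182 182]
 [ 72  92 116 133 157 169 170 160 141 135 144 161 180 191 188 174 168 177
  182 183 182 182]
 [ 53  61  77  92 115 129 130 123 113 114 119 129 150 172 178 174 172 177
  182 182 181 184]
 [ 49  49  63  79  99 110 109 108 107 107 106 111 134 162 176 176 180 181
  183 182 182 182]
 [ 52  54  65  85  97 106 107 109 107 105 104 109 126 148 165 170 173 177
  182 183 183 183]
 [ 52  54  65  92 104 105 106 106 107 107 107 106 115 125 139 146 148 156
  168 175 179 183]
 [ 51  56  73  94 105 107 107 108 106 106 106 106 109 111 118 120 119 131
  143 158 169 177]]
```

All the readings agree that the grip was about 9 mm from the cap's end rather than 13. The driver therefore lies about 5 mm off centre towards the tip (-y), and there is time to regrip and shift it 5 mm.

```bash
python3 - <<'E'
from plan import *
delta(*place(.115))
E
```

```text
at [ 0.5083 -0.3568  0.139 ] q [-0.8029  0.5847  1.2436  0.0012  1.3123 -0.759 ] t 15.35
slide [ 0.4327 -0.055   0.0366] rot [  0.9277 -13.9963   6.8256] 15.599561589098927
```

move_arm([
  {"slide": [0.04, -0.005, 0], "rotation": [0.1, -1.4, 0.7]},
  {"slide": [0.085, -0.011, 0], "rotation": [0.2, -2.8, 1.4]},
  {"slide": [0.13, -0.017, 0], "rotation": [0.3, -4.2, 2.1]},
  {"slide": [0.175, -0.022, 0.001], "rotation": [0.4, -5.6, 2.7]},
  {"slide": [0.22, -0.028, 0.004], "rotation": [0.5, -7, 3.4]},
  {"slide": [0.265, -0.034, 0.008], "rotation": [0.6, -8.4, 4.1]},
  {"slide": [0.31, -0.039, 0.014], "rotation": [0.7, -9.8, 4.8]},
  {"slide": [0.355, -0.045, 0.021], "rotation": [0.8, -11.2, 5.5]},
  {"slide": [0.4, -0.051, 0.03], "rotation": [0.9, -12.6, 6.1]},
  {"slide": [0.433, -0.055, 0.037], "rotation": [0.9, -14, 6.8]},
], gripper=-0.15)

```text
time: 16.35
eef_pos: [0.4713, 0.0805, 0.1018]
ee_rot: [2.262, 1.923, -0.278]
force: [0.2, -0.6, 0.5]
width: 0.428
finger_force: 0.0
```

```bash
python3 - <<'E'
from plan import *
delta(*place(.0235))
E
```

```text
at [0.4713 0.0805 0.1018] q [ 0.0477  0.4582  1.6474 -0.2706  1.1016  0.3403] t 16.35
slide [0.0199 0.0014 0.0888] rot [0.1237 0.0871 0.1219] 0.19423402572194262
```

move_arm([
  {"slide": [0.002, 0, 0.008], "rotation": [0, 0, 0]},
  {"slide": [0.005, 0, 0.021], "rotation": [0, 0, 0]},
  {"slide": [0.0085, 0, 0.034], "rotation": [0, 0, 0]},
  {"slide": [0.0117, 0, 0.047], "rotation": [0, 0, 0]},
  {"slide": [0.0149, 0, 0.06], "rotation": [0, 0, 0]},
  {"slide": [0.018, 0, 0.0725], "rotation": [0, 0, 0]},
  {"slide": [0.0202, 0, 0.081], "rotation": [0, 0, 0]},
  {"slide": [0.0216, 0, 0.0868], "rotation": [0, 0, 0]},
  {"slide": [0.0221, 0, 0.0888], "rotation": [0, 0, 0]},
  {"slide": [0.0221, 0, 0.0888], "rotation": [0, 0, 0]},
])

```text
time: 17.35
eef_pos: [0.473, 0.0769, 0.0104]
ee_rot: [2.265, 1.92, -0.278]
force: [0.3, -0.2, 0.4]
width: 0.423
finger_force: 0.0
```

move_arm([
  {"slide": [0, 0, 0], "rotation": [0, 0, 0]},
  {"slide": [0, 0, 0], "rotation": [0, 0, 0]},
  {"slide": [0, 0, 0], "rotation": [0, 0, 0]},
  {"slide": [0, 0, 0], "rotation": [0, 0, 0]},
  {"slide": [0, 0, 0], "rotation": [0, 0, 0]},
  {"slide": [0, 0, 0], "rotation": [0, 0, 0]},
  {"slide": [0, 0, 0], "rotation": [0, 0, 0]},
  {"slide": [0, 0, 0], "rotation": [0, 0, 0]},
  {"slide": [0, 0, 0], "rotation": [0, 0, 0]},
  {"slide": [0, 0, 0], "rotation": [0, 0, 0]},
], gripper=-1)

```text
time: 18.35
eef_pos: [0.4732, 0.0769, 0.0104]
ee_rot: [2.265, 1.92, -0.277]
force: [0.6, 1.2, 2.1]
width: 0.222
finger_force: 30.0
```

```bash
python3 - <<'E'
from plan import *
s=r.state();print(s["force"],s["width"]*88,s["finger_force"]);delta(*place(.023));
p=np.array(s["eef_pos"]);h=np.radians(80.6);d=np.array([np.cos(h),np.sin(h),0]);rr=R.from_rotvec(s["ee_rot"])
delta(p+.005*d+[0,0,.0015],rr);delta(p+.005*d,rr);delta(p+.005*d+[0,0,.1],rr)
E
```

```text
[0.6006 1.2297 2.0988] 19.560095175019033 30.00049583846703
at [0.4732 0.0769 0.0104] q [ 0.0398  0.6085  1.7304 -0.3145  0.8766  0.4154] t 18.35
slide [ 0.0008 -0.0008 -0.0002] rot [ 0.0838  0.0344 -0.0319] 0.09603558782553442
at [0.4732 0.0769 0.0104] q [ 0.0398  0.6085  1.7304 -0.3145  0.8766  0.4154] t 18.35
slide [ 0.0045  0.     -0.0027] rot [0. 0. 0.] 0.0
at [0.4732 0.0769 0.0104] q [ 0.0398  0.6085  1.7304 -0.3145  0.8766  0.4154] t 18.35
slide [ 0.0049 -0.     -0.0012] rot [0. 0. 0.] 0.0
at [0.4732 0.0769 0.0104] q [ 0.0398  0.6085  1.7304 -0.3145  0.8766  0.4154] t 18.35
slide [-0.0194  0.0002 -0.0982] rot [0. 0. 0.] 0.0
```

move_arm([
  {"slide": [-0.0004, 0, -0.0015], "rotation": [0, 0, 0]},
  {"slide": [-0.0004, 0, -0.0015], "rotation": [0, 0, 0]},
  {"slide": [0.001, 0, -0.0018], "rotation": [0, 0, 0]},
  {"slide": [0.003, 0, -0.0023], "rotation": [0, 0, 0]},
  {"slide": [0.0045, 0, -0.0027], "rotation": [0, 0, 0]},
  {"slide": [0.0045, 0, -0.0027], "rotation": [0, 0, 0]},
  {"slide": [0.0047, 0, -0.002], "rotation": [0, 0, 0]},
  {"slide": [0.0049, 0, -0.0012], "rotation": [0, 0, 0]},
  {"slide": [0.0049, 0, -0.0012], "rotation": [0, 0, 0]},
  {"slide": [0.0049, 0, -0.0012], "rotation": [0, 0, 0]},
])

```text
time: 19.35
eef_pos: [0.4739, 0.0819, 0.0104]
ee_rot: [2.265, 1.92, -0.277]
force: [-0.3, 1.3, 2.9]
width: 0.224
finger_force: 30.0
```

move_arm([
  {"slide": [0, 0, 0], "rotation": [0, 0, 0]},
  {"slide": [0, 0, 0], "rotation": [0, 0, 0]},
  {"slide": [0, 0, 0], "rotation": [0, 0, 0]},
  {"slide": [0, 0, 0], "rotation": [0, 0, 0]},
  {"slide": [0, 0, 0], "rotation": [0, 0, 0]},
  {"slide": [0, 0, 0], "rotation": [0, 0, 0]},
  {"slide": [-0.002, 0, -0.008], "rotation": [0, 0, 0]},
  {"slide": [-0.006, 0, -0.025], "rotation": [0, 0, 0]},
  {"slide": [-0.014, 0, -0.06], "rotation": [0, 0, 0]},
  {"slide": [-0.024, 0, -0.1], "rotation": [0, 0, 0]},
], gripper=-0.15)

```text
time: 20.35
eef_pos: [0.4732, 0.0829, 0.1142]
ee_rot: [2.266, 1.921, -0.28]
force: [0.0, -0.2, 0.6]
width: 0.424
finger_force: 0.0
```

```bash
python3 - <<'E'
from plan import *
s=r.state();print(s["force"],s["width"]);delta([.508,-.358,.14],frame(87.4,90)*FL)
E
```

```text
[ 0.0293 -0.2166  0.6448] 0.4238210383552091
at [0.4732 0.0829 0.1142] q [ 0.0519  0.445   1.6239 -0.2637  1.1407  0.3347] t 20.35
slide [-0.4227  0.1063  0.0791] rot [-0.8884 14.0289 -6.7681] 15.601453340512238
```

move_arm([
  {"slide": [-0.03, 0.007, -0.008], "rotation": [0, 0.8, -0.4]},
  {"slide": [-0.074, 0.018, -0.002], "rotation": [-0.1, 2.3, -1.1]},
  {"slide": [-0.118, 0.03, 0.008], "rotation": [-0.2, 3.9, -1.9]},
  {"slide": [-0.162, 0.041, 0.018], "rotation": [-0.3, 5.4, -2.6]},
  {"slide": [-0.206, 0.052, 0.029], "rotation": [-0.4, 6.9, -3.3]},
  {"slide": [-0.25, 0.063, 0.04], "rotation": [-0.5, 8.4, -4.1]},
  {"slide": [-0.294, 0.074, 0.051], "rotation": [-0.6, 9.9, -4.8]},
  {"slide": [-0.338, 0.085, 0.061], "rotation": [-0.7, 11.4, -5.5]},
  {"slide": [-0.382, 0.096, 0.07], "rotation": [-0.8, 12.8, -6.2]},
  {"slide": [-0.423, 0.106, 0.079], "rotation": [-0.9, 14, -6.8]},
])

```text
time: 21.35
eef_pos: [0.5078, -0.3604, 0.14]
ee_rot: [2.269, 2.17, 0.003]
force: [-0.2, 0.2, 0.5]
width: 0.422
finger_force: 0.0
```

```bash
python3 - <<'E'
from plan import *
t=Cam("top");s=Cam("side")
delta([.508,-.358,.019],frame(87.4,90)*FL)
print(t.im[221:227,246:268].max(2)); print(s.im[160:170,250:264].max(2))
w=s.im.astype(int);m=np.clip(w[:,:,0]-w[:,:,2]-50,0,None)[168:190,254:270].astype(float);yy,xx=np.indices(m.shape);b=np.array([(m*xx).sum(),(m*yy).sum()])/m.sum()+[254,168];print("band",b)
h=np.radians(80.6);d=np.array([np.cos(h),np.sin(h),0]);M=np.array([.4632,.0218,.029])
print(min(np.arange(-.05,.05,.0005),key=lambda k:np.linalg.norm(s.proj(M+k*d)[0]-b)))
E
```

```text
at [ 0.5075 -0.3635  0.1393] q [-0.8113  0.5885  1.235   0.001   1.3142 -0.7622] t 21.45
slide [ 0.0057 -0.0002  0.1203] rot [ 0.1993  0.1149 -0.2268] 0.3230020214879011
[[190 190 183 168 165 164 170 167 166 162 166 165 165 165 164 164 164 165
  154 137  96  87]
 [186 198 183 162 160 162 170 170 167 164 167 166 164 165 166 163 166 164
  154 128  91  82]
 [154 168 158 141 136 141 151 153 154 159 155 159 165 165 166 165 160 158
  149 114  86  84]
 [116 129 126 123 125 130 137 147 157 155 149 149 158 165 165 162 162 157
  142 109  80  88]
 [107 108 115 132 137 145 150 157 163 159 151 153 161 165 163 165 159 158
  136 102  78  89]
 [116 110 112 133 151 157 162 162 166 162 162 161 162 165 164 165 163 155
  136  97  80  94]]
[[ 90  89  90  90  90  89  89  90  90  89  90  89  90  90]
 [ 90  90  90  90  90  90  90  89  90  89  90  89  90  90]
 [ 89  90  90  89  90  92  92  91  90  90  90  89  90  90]
 [ 90  90  89  89  90 102 103  97  90  89  89  90  90  91]
 [ 89  90  89  88  79  56  55  59  91  88  90  91  96  99]
 [ 90  93  89  74  55  48  53  52  61  78  94  97 108 107]
 [100 112  99  79  43  46  53  55  52  93 107 109 117 118]
 [107 107 107 102  41  44  54  65  59  64 118 128 167 167]
 [118 118 118 114  80  45  86 100 117 111 167 167 167 168]
 [167 168 168 165 140  75 102  99 123 145 167 167 168 167]]
band [260.0126 177.2442]
-0.007499999999999965
```

move_arm([
  {"slide": [0.001, 0, 0.005], "rotation": [0, 0, 0]},
  {"slide": [0.002, 0, 0.013], "rotation": [0, 0, 0]},
  {"slide": [0.003, 0, 0.023], "rotation": [0, 0, -0.1]},
  {"slide": [0.004, 0, 0.034], "rotation": [0, 0, -0.1]},
  {"slide": [0.004, 0, 0.045], "rotation": [0, 0, -0.2]},
  {"slide": [0.004, 0, 0.056], "rotation": [0, 0, -0.2]},
  {"slide": [0.004, 0, 0.065], "rotation": [0, 0, -0.2]},
  {"slide": [0.004, 0, 0.07], "rotation": [0, 0, -0.2]},
  {"slide": [0.004, 0, 0.07], "rotation": [0, 0, -0.2]},
  {"slide": [0.004, 0, 0.07], "rotation": [0, 0, -0.2]},
], gripper=-0.3)

```text
time: 22.45
eef_pos: [0.5086, -0.3544, 0.0694]
ee_rot: [2.265, 2.173, 0.002]
force: [-0.0, -0.4, 0.9]
width: 0.354
finger_force: 0.0
```

```bash
python3 - <<'E'
from plan import *
delta([.508,-.358,.019],frame(87.4,90)*FL)
E
```

```text
at [ 0.5086 -0.3544  0.0694] q [-0.7998  0.658   1.3275  0.0012  1.1537 -0.7588] t 22.45
slide [-0.0035 -0.0006  0.0504] rot [0.1462 0.0517 0.2205] 0.2695916459801549
```

move_arm([
  {"slide": [-0.001, 0, 0.005], "rotation": [0, 0, 0.1]},
  {"slide": [-0.002, -0.001, 0.014], "rotation": [0, 0, 0.2]},
  {"slide": [-0.0035, -0.001, 0.024], "rotation": [0, 0, 0.2]},
  {"slide": [-0.0035, -0.001, 0.034], "rotation": [0, 0, 0.2]},
  {"slide": [-0.0035, -0.001, 0.043], "rotation": [0, 0, 0.2]},
  {"slide": [-0.0035, -0.001, 0.048], "rotation": [0, 0, 0.2]},
  {"slide": [-0.0035, -0.001, 0.05], "rotation": [0, 0, 0.2]},
  {"slide": [-0.0035, -0.001, 0.05], "rotation": [0, 0, 0.2]},
  {"slide": [-0.0035, -0.001, 0.05], "rotation": [0, 0, 0.2]},
  {"slide": [-0.0035, -0.001, 0.05], "rotation": [0, 0, 0.2]},
])

```text
time: 23.45
eef_pos: [0.5076, -0.3579, 0.0196]
ee_rot: [2.269, 2.169, 0.002]
force: [-0.1, -0.0, -0.4]
width: 0.351
finger_force: 0.0
```

move_arm([
  {"slide": [0, 0, 0], "rotation": [0, 0, 0]},
  {"slide": [0, 0, 0], "rotation": [0, 0, 0]},
  {"slide": [0, 0, 0], "rotation": [0, 0, 0]},
  {"slide": [0, 0, 0], "rotation": [0, 0, 0]},
  {"slide": [0, 0, 0], "rotation": [0, 0, 0]},
  {"slide": [0, 0, 0], "rotation": [0, 0, 0]},
  {"slide": [0, 0, 0], "rotation": [0, 0, 0]},
  {"slide": [0, 0, 0], "rotation": [0, 0, 0]},
  {"slide": [0, 0, 0], "rotation": [0, 0, 0]},
  {"slide": [0, 0, 0], "rotation": [0, 0, 0]},
], gripper=-1)

```text
time: 24.45
eef_pos: [0.5076, -0.3578, 0.0194]
ee_rot: [2.269, 2.169, 0.002]
force: [0.9, -0.0, 3.8]
width: 0.131
finger_force: 30.0
```

```bash
python3 - <<'E'
from plan import *
s=r.state();print(s["force"],s["width"]*88,s["finger_force"]);delta([.508,-.358,.15],R.from_rotvec(s["ee_rot"]))
E
```

```text
[ 0.9428 -0.0372  3.7855] 11.520516846409524 29.999677576124668
at [ 0.5076 -0.3578  0.0194] q [-0.8049  0.7233  1.3659  0.0014  1.0499 -0.7606] t 24.45
slide [-0.0002  0.0008 -0.1306] rot [0. 0. 0.] 0.0
```

move_arm([
  {"slide": [0, 0, -0.003], "rotation": [0, 0, 0]},
  {"slide": [0, 0, -0.012], "rotation": [0, 0, 0]},
  {"slide": [0, 0, -0.026], "rotation": [0, 0, 0]},
  {"slide": [0, 0, -0.043], "rotation": [0, 0, 0]},
  {"slide": [0, 0, -0.062], "rotation": [0, 0, 0]},
  {"slide": [0, 0, -0.081], "rotation": [0, 0, 0]},
  {"slide": [0, 0, -0.098], "rotation": [0, 0, 0]},
  {"slide": [0, 0, -0.112], "rotation": [0, 0, 0]},
  {"slide": [0, 0, -0.12], "rotation": [0, 0, 0]},
  {"slide": [0, 0, -0.12], "rotation": [0, 0, 0]},
])

```text
time: 25.45
eef_pos: [0.5074, -0.3579, 0.1408]
ee_rot: [2.268, 2.168, 0.002]
force: [-0.5, -0.6, -3.0]
width: 0.131
finger_force: 30.0
```

```bash
python3 - <<'E'
from plan import *
s=r.state();print(s["force"],s["width"]*88,s["finger_force"])
delta([.4632,.0218,.15],frame(80.6,90)*FL)
print(ik(np.array([.4632,.0218,.065]),frame(80.6,90)*FL,s["qpos"]))
# lid rectangle in hand from the side view
lz=s["eef_pos"][2]-.0194+.011
c=Cam("side");print(lz)
uv=c.proj([*s["eef_pos"][:2],lz])[0];print(uv)
for z in(lz,):
    print(rect(c,uv,z) if 0 else "")
E
```

```text
[-0.5498 -0.5653 -2.9842] 11.570226108958847 29.99887241050601
at [ 0.5074 -0.3579  0.1408] q [-0.8051  0.5815  1.2439  0.0011  1.3116 -0.7605] t 25.45
slide [ 0.3773 -0.0612 -0.0103] rot [0.2359 0.1197 6.8267] 6.831866313646982
(array([-0.2091,  0.4547,  1.7813, -0.0002,  0.9044, -0.0449]), np.float64(2.2855412007416476e-10))
0.13238839567029143
[326.336  218.0909]
```

move_arm([
  {"slide": [0.008, -0.001, 0], "rotation": [0, 0, 0.1]},
  {"slide": [0.026, -0.004, -0.001], "rotation": [0, 0, 0.5]},
  {"slide": [0.054, -0.009, -0.001], "rotation": [0, 0, 1]},
  {"slide": [0.09, -0.015, -0.002], "rotation": [0, 0, 1.6]},
  {"slide": [0.128, -0.021, -0.003], "rotation": [0, 0, 2.3]},
  {"slide": [0.166, -0.027, -0.004], "rotation": [0, 0, 3]},
  {"slide": [0.204, -0.033, -0.005], "rotation": [0.1, 0.1, 3.7]},
  {"slide": [0.242, -0.039, -0.006], "rotation": [0.1, 0.1, 4.4]},
  {"slide": [0.28, -0.045, -0.007], "rotation": [0.2, 0.1, 5.1]},
  {"slide": [0.314, -0.051, -0.008], "rotation": [0.2, 0.1, 5.7]},
])

```text
time: 26.5
eef_pos: [0.4692, -0.0395, 0.1464]
ee_rot: [-2.374, -2.053, 0.001]
force: [0.3, -0.1, -1.5]
width: 0.133
finger_force: 30.0
```

```bash
python3 - <<'E'
from plan import *
delta([.4632,.0218,.11],frame(80.6,90)*FL)
E
```

```text
at [ 0.4692 -0.0395  0.1464] q [-0.3367  0.3426  1.6569  0.0012  1.1451 -0.1927] t 26.5
slide [ 0.0597 -0.0147  0.0366] rot [-0.1576 -0.0929  1.1172] 1.1320334329943755
```

move_arm([
  {"slide": [0.023, -0.004, 0.004], "rotation": [0, 0, 0.3]},
  {"slide": [0.039, -0.008, 0.012], "rotation": [0, 0, 0.6]},
  {"slide": [0.051, -0.012, 0.022], "rotation": [0, 0, 0.9]},
  {"slide": [0.058, -0.014, 0.03], "rotation": [0, 0, 1.1]},
  {"slide": [0.06, -0.0147, 0.035], "rotation": [-0.1, 0, 1.1]},
  {"slide": [0.06, -0.0147, 0.036], "rotation": [-0.1, 0, 1.1]},
  {"slide": [0.06, -0.0147, 0.036], "rotation": [-0.1, 0, 1.1]},
  {"slide": [0.06, -0.0147, 0.036], "rotation": [-0.1, 0, 1.1]},
  {"slide": [0.06, -0.0147, 0.036], "rotation": [-0.1, 0, 1.1]},
  {"slide": [0.06, -0.0147, 0.036], "rotation": [-0.1, 0, 1.1]},
])

```text
time: 27.5
eef_pos: [0.4645, 0.0196, 0.1112]
ee_rot: [-2.396, -2.032, -0.002]
force: [0.0, 0.7, -2.4]
width: 0.134
finger_force: 30.0
```

```bash
python3 - <<'E'
from meas import *
from plan import *
delta([.4632,.0218,.07],frame(80.6,90)*FL)
st=r.state();p=np.array(st["eef_pos"]);zt=p[2]-.0194+.011
h=np.radians(80.6);ex=np.array([np.cos(h),np.sin(h),0]);ey=np.array([-ex[1],ex[0],0])
cs=[(1,1),(-1,1),(-1,-1),(1,-1)]
for n in("side","top"):
    c=Cam(n);K=np.array([[p[0],p[1],zt]+ex*.1*a+ey*.055*b for a,b in cs]);print(n,"pred lid corners",c.proj(K).round(1).tolist())
    L=np.array([[.4632,.0218,.046]+ex*.1*a+ey*.055*b for a,b in cs]);print("case",c.proj(L).round(1).tolist())
    if n=="side":
        b=cv2.resize(c.im[120:220,220:320],(600,600),interpolation=cv2.INTER_CUBIC);cv2.imwrite("pics/lidover.png",b[:,:,::-1])
E
```

```text
at [0.4645 0.0196 0.1112] q [-0.214   0.3817  1.7234  0.0014  1.0357 -0.0507] t 27.5
slide [ 0.0019 -0.0017  0.0412] rot [ 0.0519 -0.0651  0.0033] 0.08331770403502464
side pred lid corners [[236.6, 143.8], [246.8, 178.1], [283.1, 172.0], [269.2, 138.9]]
case [[238.0, 157.9], [248.0, 192.9], [283.2, 186.7], [269.7, 152.9]]
top pred lid corners [[186.4, 229.4], [260.0, 242.1], [267.8, 202.0], [195.5, 189.6]]
case [[191.8, 231.6], [261.7, 243.7], [269.2, 205.5], [200.4, 193.7]]
```

View pics/lidover.png

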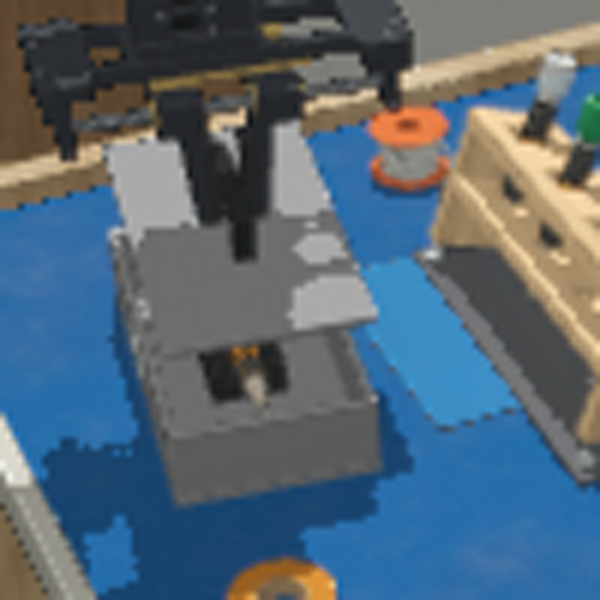

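The crop shows the lid level over the case. Its corners at about (237.7,144), (270.5,140), (283,172) and (247.2,178.7) are within about 1 px of the prediction, and the driver is visible in the groove below. I'll descend to just above the rim and settle there.

move_arm([
  {"slide": [0.001, -0.001, 0.004], "rotation": [0, 0, 0]},
  {"slide": [0.0025, -0.0024, 0.011], "rotation": [0, 0, 0]},
  {"slide": [0.0025, -0.0024, 0.019], "rotation": [0, 0, 0]},
  {"slide": [0.0025, -0.0024, 0.027], "rotation": [0, 0, 0]},
  {"slide": [0.0025, -0.0024, 0.034], "rotation": [0, 0, 0]},
  {"slide": [0.0025, -0.0024, 0.038], "rotation": [0, 0, 0]},
  {"slide": [0.0025, -0.0024, 0.04], "rotation": [0, 0, 0]},
  {"slide": [0.0025, -0.0024, 0.04], "rotation": [0, 0, 0]},
  {"slide": [0.0025, -0.0024, 0.04], "rotation": [0, 0, 0]},
  {"slide": [0.0025, -0.0024, 0.04], "rotation": [0, 0, 0]},
])

```text
time: 28.6
eef_pos: [0.4626, 0.0227, 0.0712]
ee_rot: [2.395, 2.032, 0.002]
force: [0.2, 0.2, -2.8]
width: 0.13
finger_force: 30.0
```

```bash
python3 - <<'E'
from plan import *
delta([.4626,.0225,.0604],frame(80.6,90)*FL);print(r.state()["force"])
# relative check in side view: right long edge of lid plate vs case rim right edge, near edge
c=Cam("side");print(c.im[150:200:4,262:290].mean(2).astype(int))
E
```

```text
at [0.4626 0.0227 0.0712] q [-0.2081  0.4432  1.7762  0.0015  0.9212 -0.0454] t 28.6
slide [-0.0002  0.      0.0108] rot [ 0.0615 -0.0659  0.0274] 0.09421507900256093
[ 0.1676  0.2228 -2.8101]
[[ 66  39  39  40  45  52  52  52  62 108 108 108 108 106 108 109 110 109
  107 101  72  84  95  93  96 108 107 103]
 [ 38  39  46  99 168 168 168 168 165 140 107 107 107 107 107 106 106 107
  107 107 106 106 106 106 107 107 109 109]
 [ 35  37  57 121 168 168 168 168 168 168 165 108 106 106 106 106 105 105
  105 105 104 106 106 107 107 107 106 106]
 [ 35  39  57 121 168 168 168 168 168 168 168 165 136 105 104 105 105 106
  107 107 107 107 106 107 109 107 104 111]
 [ 39  70  95 107 107 107 107 109 117 109 117 108 108 116 128 129 130 130
  130 130 131 131 131 131 131 132 131 131]
 [ 62 107 107 107 107 107 121 168 168 168 168 168 168 168 163 124 127 128
  129 129 129 131 131 131 131 131 131 131]
 [107 107 107 108 108 108 107 107 107 107 107 107 107 107 107 107 107 100
  110 128 128 128 128 129 130 130 130 131]
 [108 107 107 107 107 107 121 168 168 168 168 168 168 168 168 168 168 169
  166 110 106 112 130 130 129 129 130 130]
 [107 107 107 107 107 119 164 168 168 168 168 168 169 168 168 167 167 166
  168 163 129 103 106 105 111 131 132 132]
 [107 102  94  93  91  90  93  94  96 105 107 106 106 107 108 105  86  84
   92 101  99  67  73 102 104 105 107 111]
 [111 102  96  88  87  90  90  90  90  90  90  90  89  90  89  89  90  89
   89  89  87  66  65  64  74 104 106 106]
 [ 90  90  90  90  90  90  90  89  90  89  90  89  89  89  89  89  89  89
   90  89  87  74  66  67  67  78 110 110]
 [ 90  89  89  90  89  90  90  90  89  89  91  93  94  92  84  85  91  88
   87  87  87 102 107 106 107 108 108 107]]
```

Settled on target. I'll lower it slowly to just past the seated height.

move_arm([
  {"slide": [0, 0, 0.0015], "rotation": [0, 0, 0]},
  {"slide": [0, 0, 0.003], "rotation": [0, 0, 0]},
  {"slide": [0, 0, 0.0045], "rotation": [0, 0, 0]},
  {"slide": [0, 0, 0.006], "rotation": [0, 0, 0]},
  {"slide": [0, 0, 0.007], "rotation": [0, 0, 0]},
  {"slide": [0, 0, 0.008], "rotation": [0, 0, 0]},
  {"slide": [0, 0, 0.0085], "rotation": [0, 0, 0]},
  {"slide": [0, 0, 0.009], "rotation": [0, 0, 0]},
  {"slide": [0, 0, 0.009], "rotation": [0, 0, 0]},
  {"slide": [0, 0, 0.009], "rotation": [0, 0, 0]},
])

```text
time: 29.65
eef_pos: [0.4625, 0.0228, 0.062]
ee_rot: [-2.395, -2.032, -0.002]
force: [0.9, -0.8, -1.9]
width: 0.135
finger_force: 30.0
```

move_arm([
  {"slide": [0, 0, 0.0005], "rotation": [0, 0, 0]},
  {"slide": [0, 0, 0.001], "rotation": [0, 0, 0]},
  {"slide": [0, 0, 0.0015], "rotation": [0, 0, 0]},
  {"slide": [0, 0, 0.002], "rotation": [0, 0, 0]},
  {"slide": [0, 0, 0.002], "rotation": [0, 0, 0]},
  {"slide": [0, 0, 0.002], "rotation": [0, 0, 0]},
  {"slide": [0, 0, 0.002], "rotation": [0, 0, 0]},
  {"slide": [0, 0, 0.002], "rotation": [0, 0, 0]},
  {"slide": [0, 0, 0.002], "rotation": [0, 0, 0]},
  {"slide": [0, 0, 0.002], "rotation": [0, 0, 0]},
])

```text
time: 30.65
eef_pos: [0.4625, 0.0228, 0.0603]
ee_rot: [-2.395, -2.032, -0.002]
force: [-1.8, -0.3, 6.0]
width: 0.132
finger_force: 30.0
```

The lid is seated: z has stopped at 0.0603 with about 9 N pressing down. I'll release and rise.

move_arm([
  {"slide": [0, 0, 0], "rotation": [0, 0, 0]},
  {"slide": [0, 0, 0], "rotation": [0, 0, 0]},
  {"slide": [0, 0, 0], "rotation": [0, 0, 0]},
  {"slide": [0, 0, 0], "rotation": [0, 0, 0]},
  {"slide": [0, 0, 0], "rotation": [0, 0, 0]},
  {"slide": [0, 0, 0], "rotation": [0, 0, 0]},
  {"slide": [0, 0, -0.01], "rotation": [0, 0, 0]},
  {"slide": [0, 0, -0.04], "rotation": [0, 0, 0]},
  {"slide": [0, 0, -0.08], "rotation": [0, 0, 0]},
  {"slide": [0, 0, -0.12], "rotation": [0, 0, 0]},
], gripper=-0.3)

```text
time: 31.65
eef_pos: [0.462, 0.0227, 0.182]
ee_rot: [-2.395, -2.032, -0.002]
force: [-0.1, -0.6, 0.2]
width: 0.352
finger_force: 0.0
```

```bash
python3 - <<'E'
from meas import *
c=Cam("side");s=r.state();print(s["eef_pos"],s["force"],s["time"])
# lid-top corners expected when seated (plate top z=.052), and grey contour of the case+lid in the side view
h=np.radians(80.6);ex=np.array([np.cos(h),np.sin(h),0]);ey=np.array([-ex[1],ex[0],0]);o=np.array([.4626,.0225,.052])
print("expected",c.proj([o+ex*.1*a+ey*.055*b for a,b in((1,1),(-1,1),(-1,-1),(1,-1))]).round(1).tolist())
g=cv2.cvtColor(c.im,cv2.COLOR_RGB2HSV);m=cv2.inRange(g,(0,0,95),(180,40,255));m[:,:225]=0;m[:,300:]=0;m[:130]=0;m[205:]=0
m=cv2.morphologyEx(comp(c.im,m,(262,180)),cv2.MORPH_CLOSE,np.ones((5,5)))
k=max(cv2.findContours(m,0,1)[0],key=cv2.contourArea);print(cv2.approxPolyDP(k,3,True).reshape(-1,2).tolist())
print(c.im[182:204:1,262].tolist())
E
```

```text
[0.4644 0.0224 0.1881] [ 1.2728 -0.0319  5.9827] 31.7
expected [[237.5, 156.4], [247.5, 191.3], [282.9, 185.1], [269.3, 151.4]]
[[268, 152], [238, 157], [243, 182], [250, 192], [282, 185]]
[[108, 110, 110], [109, 110, 110], [108, 109, 109], [108, 110, 109], [108, 109, 109], [108, 110, 109], [108, 109, 108], [105, 105, 105], [96, 97, 97], [91, 92, 91], [91, 91, 91], [91, 91, 91], [91, 91, 91], [91, 92, 91], [91, 91, 90], [90, 91, 91], [90, 92, 91], [91, 92, 91], [94, 95, 95], [86, 90, 93], [51, 78, 103], [23, 68, 110]]
```

The lid's corners match the seated pose to within a pixel or so (only the left near corner is off by more), the front face shows no gap, and the arm is clear. I'm handing the job in.

```bash
python3 -c "
from cell import r
print(r.job_done())"
```

```text
the job is handed in; nothing more can be done
None
```

The long black-capped driver lies flat in the cradle groove, centred to about 1–2 mm by my measurement, and the grey lid is on with no visible gap; handed in at 31.7 s, with one risk: joint 6 briefly read -2.885 against its stated limit of -2.88 early in the approach.

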